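Re-lay the heat stones of a counter-top stone grill

ROBOT

A 6-joint arm with a two-finger parallel gripper is mounted at the origin on the work surface. World frame = base frame: x ahead of the robot, y to its left, z up, the work surface at z = 0. Lengths are in m, angles in rad, forces in N, time in s.
With the tool pointing down it reaches from about 0.3 to 0.875 m from the base axis. Payload 6.4 kg.
Tool frame: the origin (TCP) lies on the centre line of the jaws, within the pads' length; the fingertips stand ctrl.nose_length ahead of it and the grasp point (between the pads) lies 6 mm ahead of it (ctrl.nose_length is the distance from the TCP to the fingertips, in m); x points along the fingers, y is the direction in which the jaws open and shut, and the axes are right-handed (so a half turn about x gives the same grasp; the last joint's range is limited). The gripper opens to 85 mm and grips with 20 to 120 N. Pads are 22 mm wide; open, the fingers measure 114 mm over their backs; the gripper's body (76 mm by 85 mm) begins 54 mm behind the grasp point. The pads swing forward as they close: fully open they stand 13 mm farther back than shut.
Start: joints at [1.139, 0.181, 1.607, -0, 1.354, -0.206], TCP at [0.129, 0.56, 0.228] pointing down, gripper open.
Joint ranges: [-2.99, 2.99], [-0.89, 2.07], [0.3, 2.58], [-1.14, 4.28], [0, 2.63], [-3.12, 3.12]. Speed limits (rad/s): [2.57, 2.57, 3.01, 3.14, 3.14, 3.14].

INTERFACE

Orientations are given as a unit quaternion [w, x, y, z].
In Python, from bench import telemetry, cams, workorder, spotter, ctrl gives the robot as it stands. The module is installed in compiled form; this text tells all that it offers.
- The arm moves only by the tool servo_tool, never from a script. Its argument "targets" is one flat list of numbers, 4 for each row, row after row: the shift along the tool's x, y, z in mm, then the turn about the tool's x in rad. A call has exactly 5 rows; each row shifts and turns the commanded pose from where the row before left it, along the tool's axes as they then stand; what a row does not reach is not made up. A row lasts 1/10 s, in which the tool goes at most 50 mm and 8.59 degrees, less where a joint would pass 70% of its speed; a pose out of reach is approached as far as the arm can. A call is refused whole if a number of a shift passes 50 or a number of a turn 0.15, either way. A call with a gripper value outside its range is refused whole. "fingers" is the finger opening in mm, from 0 to 85.4, set as the call begins (left out, the last holds). The fingers move at their own pace and stop on an object; the grip force is fixed at half the most. Time passes only in rows, so rows that do not move let the fingers close, or fill a call up. It gives the time, the measured TCP pose, the force and the opening at its end, in the units of the state.
- telemetry.get_obs(): the state, without advancing time (a new reading comes with each control period).
- cams.camera(name): name is "scene" or "side" or "wrist"; returns (picture, depth): 384x512x3 uint8, blue, green, red; 384x512 float32, m along the optical axis (not along the pixel's ray), 0 where there is no reading.
- cams.camera_params(name): a dict with "intrinsics" (3x3 intrinsics, pixels), "R" (3x3) and "t" (3): a world point X has camera coordinates R X + t; the wrist camera has in their place "mount" (4x4, takes a point from camera to tool coordinates, whose origin is the TCP and whose axes are the tool frame's). Camera axes: x right, y down, z forward; pixel columns grow to the right and rows downward; lengths in m; the calibration is good to about 2 mm. The wrist camera is an equidistant fisheye: a pixel r from the principal point sees the ray r / f radians off the axis. A picture is of the moment at which its call begins: read the wrist's pose just before it. camera_params takes no time and is no camera call.
- workorder.hand_in(): hands the job in, once; it reports no verdict.
Trained networks look in the newest picture that a camera, given by its name, has taken for a name from the list of things; names that differ only in an ending like _2 or _b are one class to them, and where a whole thing is asked for, a point or a joint stands for the part that bears it (a point fixed in the world has none). Each returns a list of dicts, best first, with "score" (0 to 1); they miss things now and then, are a little off and sometimes report something else, mostly with a low value. They report only what shows in the picture. A call takes as long as a camera call.
- spotter.search_frame(camera, thing): "pixel" ([column, row] in pixels, amid what is visible of it).
The state is a dict: "time_s": time; "q": joint angles; "dq": joint speeds; "joint_efforts": joint torques, N m; "eef_pos": TCP position; "eef_rot": TCP orientation; "wrist_force": force on the tool from outside, world axes, zero at the start; "torque": the same for the moment, N m; "opening": opening from 0.0 (shut) to 1.0 (fully open).
Only numpy, scipy, OpenCV 4.12 (cv2) and the standard library are available. Lean on these libraries where they do the work, as an engineer would, in place of code of your own. Each camera call takes 0.05 s, during which the arm holds its last target.

TASK

Re-lay the grill's stone tray: starting from the stone that is fixed at one end, lay all the loose heat stones in one straight row along the tray, setting each gap with the blue hook-over spacer gauge: hook it over the last stone of the row, then close the next stone up against its tongue before taking the gauge away. Then hang the gauge back over its white dock and lower the slotted grill plate over the tray's two pins until it rests flush. Leave the other kitchen things where they stand; if a stone or the plate gets knocked out of place, put it right.

Things in the scene. Friction and masses are not known exactly. Their poses are not given: they have to be found in the camera images.
- tray: fixed aluminium tray, 110 (x) x 270 (y) mm, floor 6 mm thick, long sides open; origin at the centre of its underside. At tray y -117 and +117 mm (x 0) stand dark posts 60 (x) x 24 (y) mm, tops at z 38 mm, each with a brass pin 10 mm in diameter, 22 mm tall, its top 8 mm tapered
- end_stone (a point): centre of the underside of the terracotta stone fixed in the tray (56 x 40 x 26 mm like the loose ones), at tray x 0, y -79, z 6 mm; axes as the tray's. The row runs from it in the tray's +y direction along x = 0; the gauge sets an 8 mm gap, so stone centres come 48 mm apart (tray y -31, 17, 65 mm)
- stone1: loose terracotta-coloured heat stone, a block 56 (its x) x 40 (its y) x 26 high, 0.16 kg; origin at the centre of its underside. The stones are interchangeable and look the same either way round. Two or three are present; an absent one reads None
- stone2: loose terracotta-coloured heat stone, a block 56 (its x) x 40 (its y) x 26 high, 0.16 kg; origin at the centre of its underside. The stones are interchangeable and look the same either way round. Two or three are present; an absent one reads None
- stone3: loose terracotta-coloured heat stone, a block 56 (its x) x 40 (its y) x 26 high, 0.16 kg; origin at the centre of its underside. The stones are interchangeable and look the same either way round. Two or three are present; an absent one reads None
- gauge: loose blue hook-over gauge, 90 g: a flat plate (x -20 to 20, y -34 to 8, z 0 to 6 mm) that rests on top of a stone or the dock, a tongue under its +y edge (y 0 to 8, z -18 to 0, 40 mm wide) that hangs down beside the stone, and a grip block on top, 20 (x) x 32 (y) mm, centred at y -12, z 6 to 34. Origin: plate underside, at the tongue's inner face
- tongue (a point): centre of the gauge's tongue (4 mm in y and -9 mm in z from the gauge's origin)
- dock: fixed white block 44 (x) x 38 (y) mm, top at z 32 mm, on a dark foot 50 x 50 x 4 mm; the gauge hangs over it with its plate on the top and its tongue against the +y side, as at the start. Origin at the centre of its underside
- plate: loose dark slotted grill plate, 100 (x) x 266 (y) x 6 mm, 0.55 kg, with 13 mm round through-holes at y -117 and +117 mm (x 0) and on top in the middle a steel handle bar 20 (x) x 70 (y) mm, up to z 36 mm. Origin at the centre of its underside. Fits either way round; flush on the posts its underside is 38 mm above the tray's underside
- spice_jar: bystander: jar 48 mm in diameter, 85 mm tall
- oil_bottle: bystander: amber bottle 54 mm in diameter, 150 mm tall
- spatula: bystander: spatula lying on the table
- brush: bystander: brush lying on the table
- bowl: bystander: steel bowl 130 mm across, 55 mm tall
- timer: bystander: white timer box 50 x 70 x 22 mm

How it is judged:
By the outcome, as a careful person would: the job done as asked, in the order asked, and still so for the second after the job is handed in, with the robot touching nothing.
Of stone1, stone2, stone3 only 2 to 3 are there at a start; the rules pass over those that are not, and their reading is None.
At some moment in a run one of stone1, stone2, stone3, plate may be knocked a few centimetres aside while the robot is not near it.
It also fails if it takes over 210 s, if anything falls off the work surface, if the arm or the gripper's body presses on something with over 40 N, if the wrist force passes 120 N, or if a joint passes its speed limit or range.

## Working session

There is one attempt and no reset: what is moved stays moved. The work goes in short steps, Python scripts to look and compute and a tool call to move; the robot and the scene stay as the last step left them, time stands still between calls to the robot, and variables do not carry over. Pictures are saved under pics/ and viewed, and the job is handed in when it is done.

Besides the shell and the picture viewer there is one more tool, called after ">>>" in YAML: its name, and indented under it one key for each argument. servo_tool: Moves the arm, as the interface text tells. Its arguments: {"type":"object","properties":{"targets":{"type":"array","items":{"type":"number"}},"fingers":{"type":"number"}},"required":["targets"]}

```bash
mkdir -p pics
cat > h.py <<'E'
import numpy as np, cv2
from bench import telemetry, cams, workorder, spotter, ctrl
def snap(name,fn):
    im,d=cams.camera(name); cv2.imwrite('pics/'+fn+'.png',im); np.savez('pics/'+fn+'.npz',im=im,d=d); return im,d
def world(name,d):
    p=cams.camera_params(name);K=np.array(p['intrinsics']);R=np.array(p['R']);t=np.array(p['t'])
    v,u=np.mgrid[0:d.shape[0],0:d.shape[1]]
    X=np.stack([(u-K[0,2])/K[0,0]*d,(v-K[1,2])/K[1,1]*d,d],-1)
    return (X-t)@R
E
python3 - <<'E'
from h import *
o=telemetry.get_obs()
for k,v in o.items(): print(k,np.round(v,3))
print(ctrl.nose_length)
for n in ['scene','side','wrist']:
    snap(n,n+'0'); print(n,{k:np.round(v,3).tolist() for k,v in cams.camera_params(n).items()})
E
```

```text
time_s 0.0
q [ 1.139  0.182  1.608 -0.     1.354 -0.206]
dq [-0.001 -0.002  0.    -0.001 -0.001 -0.001]
joint_efforts [-0.0000e+00 -4.4488e+01 -3.5133e+01 -0.0000e+00  9.0000e-03  0.0000e+00]
eef_pos [0.128 0.56  0.227]
eef_rot [ 0.702  0.079  0.703 -0.08 ]
wrist_force [0.047 0.019 0.339]
torque [-0.055  0.025  0.02 ]
opening 0.998
0.025
scene {'intrinsics': [[368.022, 0.0, 253.305], [0.0, 368.022, 188.27], [0.0, 0.0, 1.0]], 'R': [[0.402, 0.916, -0.004], [0.657, -0.291, -0.695], [-0.638, 0.277, -0.719]], 't': [-0.228, -0.329, 1.462]}
side {'intrinsics': [[352.475, 0.0, 258.944], [0.0, 352.475, 190.387], [0.0, 0.0, 1.0]], 'R': [[0.993, -0.118, 0.014], [-0.046, -0.485, -0.873], [0.11, 0.866, -0.487]], 't': [-0.53, 0.08, 0.984]}
wrist {'intrinsics': [[297.319, 0.0, 256.331], [0.0, 297.319, 187.569], [0.0, 0.0, 1.0]], 'mount': [[-0.001, -0.298, 0.955, -0.145], [1.0, -0.0, 0.001, 0.001], [0.0, 0.955, 0.298, -0.076], [0.0, 0.0, 0.0, 1.0]]}
```

View pics/scene0.png

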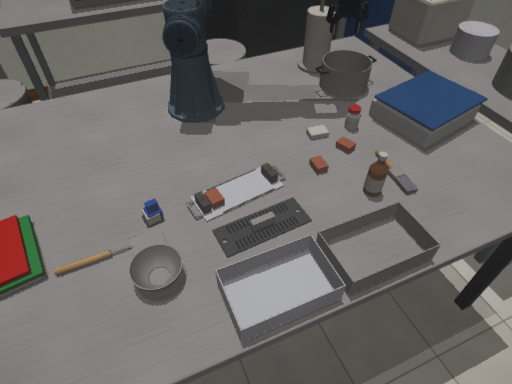

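View pics/side0.png

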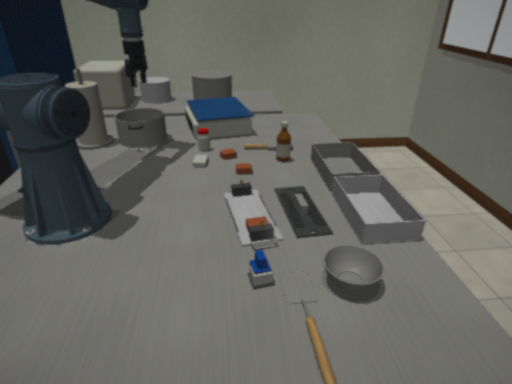

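View pics/wrist0.png

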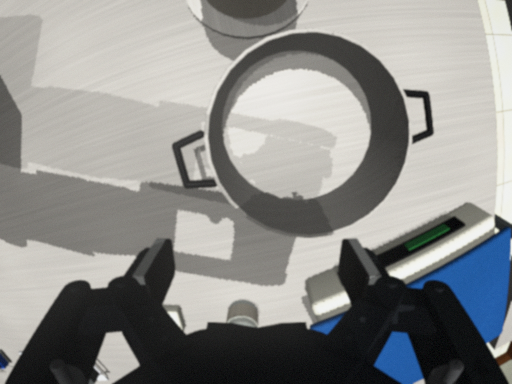

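The scene picture shows the tray at about (238,190), with the fixed stone at (215,198) next to the (203,202) post. Two loose stones sit at (319,164) and (346,145). The gauge is on its dock at (152,210), and the plate is at (262,225). I'll measure these now.

Run:
```python
from h import *
cv2.imwrite('pics/crop0.png',cv2.resize(cv2.imread('pics/scene0.png')[90:260,120:440],None,fx=2.5,fy=2.5,interpolation=cv2.INTER_CUBIC))
for cam in ['scene','side']:
    z=np.load(f'pics/{cam}0.npz'); im,d=z['im'],z['d']; X=world(cam,d)
    b,g,r=[im[...,i].astype(int) for i in range(3)]
    def comp(m,nm,zl=0.01,zh=0.09):
        m=m&(d>0)&(X[...,2]>zl)&(X[...,2]<zh)&(np.hypot(X[...,0],X[...,1])<0.95)
        n,l,s,c=cv2.connectedComponentsWithStats(m.astype(np.uint8))
        for i in range(1,n):
            if s[i,4]>=25:
                P=X[l==i]; zt=np.percentile(P[:,2],90)
                T=P[P[:,2]>zt-0.006]
                rect=cv2.minAreaRect((T[:,:2]*1000).astype(np.float32))
                print(cam,nm,np.round(c[i]),s[i,4],'ztop',zt.round(4),'rect',np.round(rect[0]),np.round(rect[1]),round(rect[2],1))
    comp((r>1.6*b)&(r>70)&(g<0.75*r),'terra')
    comp((b>1.5*r)&(b>60),'blue',0.01,0.15)
    print(cam, spotter.search_frame(cam,'stone1'),spotter.search_frame(cam,'tray')[:1],spotter.search_frame(cam,'plate')[:1],spotter.search_frame(cam,'dock')[:1],spotter.search_frame(cam,'gauge')[:1])
```

```text
scene terra [354. 109.] 95 ztop 0.0844 rect [365. 481.] [38. 45.] 54.9
scene terra [346. 142.] 123 ztop 0.0257 rect [460. 394.] [55. 40.] 19.7
scene terra [319. 162.] 144 ztop 0.0261 rect [510. 256.] [38. 54.] 88.7
scene terra [214. 196.] 181 ztop 0.0321 rect [ 517. -106.] [56. 38.] 9.5
scene terra [ 11. 251.] 1486 ztop 0.0454 rect [ 486. -637.] [214.  63.] 1.9
scene blue [422. 100.] 2685 ztop 0.0954 rect [432. 758.] [250. 326.] 11.6
scene blue [152. 208.] 213 ztop 0.0649 rect [ 502. -282.] [23. 31.] 7.9
scene [{'pixel': [320.2, 163.3], 'score': 0.8}, {'pixel': [342.3, 144.7], 'score': 0.73}] [{'pixel': [236.6, 192.0], 'score': 0.8}] [{'pixel': [259.1, 225.2], 'score': 0.9}] [{'pixel': [153.2, 209.7], 'score': 0.69}] [{'pixel': [153.3, 207.9], 'score': 0.79}]
side terra [202. 131.] 68 ztop 0.0837 rect [362. 481.] [41. 42.] 69.9
side terra [228. 152.] 94 ztop 0.0248 rect [458. 391.] [55. 40.] 14.7
side terra [243. 167.] 115 ztop 0.0247 rect [508. 253.] [38. 53.] 85.1
side terra [256. 221.] 147 ztop 0.0357 rect [ 515. -118.] [53. 57.] 9.0
side blue [217. 110.] 930 ztop 0.0954 rect [429. 758.] [245. 323.] 10.7
side blue [260. 263.] 320 ztop 0.0639 rect [ 501. -283.] [20. 33.] 9.5
side [{'pixel': [245.0, 166.3], 'score': 0.68}, {'pixel': [228.7, 151.5], 'score': 0.48}, {'pixel': [267.1, 146.9], 'score': 0.23}] [{'pixel': [248.4, 217.4], 'score': 0.97}] [{'pixel': [303.0, 212.0], 'score': 0.58}] [{'pixel': [259.9, 280.6], 'score': 0.77}] [{'pixel': [258.7, 264.5], 'score': 0.59}]
```

View pics/crop0.png

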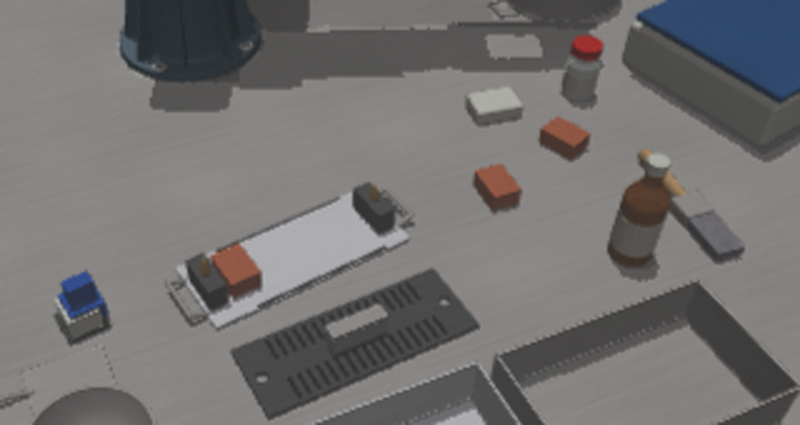

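Run:
```python
from h import *
for cam in ['scene','side']:
    z=np.load(f'pics/{cam}0.npz'); im,d=z['im'],z['d']; X=world(cam,d)
    def top(nm,lo,hi,x0,x1,y0,y1,col=None):
        m=(d>0)&(X[...,2]>lo)&(X[...,2]<hi)&(X[...,0]>x0)&(X[...,0]<x1)&(X[...,1]>y0)&(X[...,1]<y1)
        if col is not None: m&=col
        n,l,s,c=cv2.connectedComponentsWithStats(m.astype(np.uint8))
        for i in range(1,n):
            if s[i,4]>=12:
                P=X[l==i]; rect=cv2.minAreaRect((P[:,:2]*1000).astype(np.float32))
                print(cam,nm,np.round(c[i]),s[i,4],'z',P[:,2].mean().round(4),'rect',np.round(rect[0]),np.round(rect[1]),round(rect[2],1))
    top('posttop',0.034,0.045,.40,.60,-.25,.20)
    top('pins',0.048,0.075,.40,.60,-.25,.20)
    top('handle',0.030,0.045,.58,.75,-.2,.2)
    top('plate',0.003,0.012,.56,.75,-.2,.25,im.max(-1)<110)
    top('tray',0.003,0.012,.40,.60,-.25,.20,im.min(-1)>120)
    top('dock',0.028,0.045,.43,.6,-.35,-.22)
z=np.load('pics/scene0.npz');im,d=z['im'],z['d'];X=world('scene',d)
o=telemetry.get_obs();w,x,y,zq=o['eef_rot']
from scipy.spatial.transform import Rotation as Ro
print(Ro.from_quat([x,y,zq,w]).as_matrix().round(3))
```

```text
scene posttop [269. 170.] 91 z 0.0367 rect [489.  89.] [63. 24.] 9.3
scene posttop [202. 200.] 116 z 0.0366 rect [ 524. -141.] [64. 25.] 9.4
scene pins [202. 196.] 12 z 0.0528 rect [ 525. -143.] [9. 5.] 60.6
scene handle [262. 218.] 163 z 0.0338 rect [656. -12.] [23. 71.] 4.9
scene plate [260. 227.] 1975 z 0.0048 rect [657. -11.] [102. 267.] 4.0
scene plate [232. 208.] 30 z 0.0055 rect [564. -66.] [ 8. 64.] 8.1
scene tray [242. 191.] 1076 z 0.0048 rect [507. -25.] [110. 272.] 9.1
scene tray [194. 202.] 28 z 0.005 rect [ 500. -158.] [60. 10.] 7.1
scene dock [152. 212.] 148 z 0.0352 rect [ 506. -284.] [44. 46.] 6.7
side posttop [240. 185.] 79 z 0.0368 rect [486.  89.] [59. 27.] 7.8
side posttop [261. 227.] 136 z 0.0363 rect [ 520. -143.] [60. 27.] 7.6
side pins [260. 222.] 14 z 0.0527 rect [ 520. -143.] [6. 8.] 66.7
side handle [301. 200.] 96 z 0.0338 rect [653. -13.] [20. 71.] 4.5
side plate [302. 212.] 1240 z 0.0044 rect [654. -13.] [101. 268.] 4.2
side tray [248. 213.] 982 z 0.0043 rect [503. -26.] [109. 272.] 8.5
side dock [259. 269.] 253 z 0.0345 rect [ 501. -286.] [44. 48.] 7.1
[[ 0.     0.224  0.975]
 [ 0.     0.975 -0.224]
 [-1.     0.     0.   ]]
```

```bash
cat >> h.py <<'E'
from scipy.spatial.transform import Rotation as Ro
def pose():
    o=telemetry.get_obs(); w,x,y,z=o['eef_rot']; return np.array(o['eef_pos']),Ro.from_quat([x,y,z,w]).as_matrix(),o
def plan(x,y,z,psi,quiet=False):
    p,R,o=pose(); cur=np.degrees(np.arctan2(R[1,2],R[0,2]))
    d=R.T@(np.array([x,y,z])-p*1000)
    t=-np.radians((psi-cur+180)%360-180)
    print('t',round(o['time_s'],2),'tcp',(p*1000).round(1),'psi',cur.round(2),'F',np.round(o['wrist_force'],2),'op',round(o['opening']*85.4,1))
    print('shift now-axes',d.round(1),'turn',t.round(4),'| n50',np.abs(d).max()/50, abs(t)/.15)
def wworld(d,p,R):
    c=cams.camera_params('wrist');K=np.array(c['intrinsics']);M=np.array(c['mount'])
    v,u=np.mgrid[0:d.shape[0],0:d.shape[1]]
    a=(u-K[0,2])/K[0,0];b=(v-K[1,2])/K[1,1];r=np.hypot(a,b)+1e-9
    s=np.tan(np.minimum(r,1.5))/r
    C=np.stack([a*s*d,b*s*d,d],-1)
    return (C@M[:3,:3].T+M[:3,3])@R.T+p
def wsnap(fn):
    p,R,o=pose(); im,d=snap('wrist',fn); X=wworld(d,p,R); np.savez('pics/'+fn+'.npz',im=im,d=d,X=X); return im,d,X
def ortho(X,im,d,x0,x1,y0,y1,fn,zr=(-.01,.2),s=2):
    # top view: rows = x increasing down? u = y (left +) -> col=(y1-y), row=(x1-x)
    m=(d>0)&(X[...,2]>zr[0])&(X[...,2]<zr[1])&(X[...,0]>x0)&(X[...,0]<x1)&(X[...,1]>y0)&(X[...,1]<y1)
    P=X[m];o=np.argsort(P[:,2]);P=P[o];C=im[m][o]
    W=int((y1-y0)*1000*s);H=int((x1-x0)*1000*s);out=np.zeros((H,W,3),np.uint8)
    c=((y1-P[:,1])*1000*s).astype(int).clip(0,W-1);r=((x1-P[:,0])*1000*s).astype(int).clip(0,H-1)
    out[r,c]=C; cv2.imwrite('pics/'+fn+'.png',out)
def rects(nm,X,im,d,lo,hi,box,col=None,mn=30):
    x0,x1,y0,y1=box
    m=(d>0)&(X[...,2]>lo)&(X[...,2]<hi)&(X[...,0]>x0)&(X[...,0]<x1)&(X[...,1]>y0)&(X[...,1]<y1)
    if col is not None: m&=col
    n,l,s,c=cv2.connectedComponentsWithStats(m.astype(np.uint8))
    for i in range(1,n):
        if s[i,4]>=mn:
            P=X[l==i]; r=cv2.minAreaRect((P[:,:2]*1000).astype(np.float32))
            print(nm,np.round(c[i]),s[i,4],'z',(P[:,2].mean()*1000).round(1),'c',np.round(r[0],1),'sz',np.round(r[1],1),'ang',round(r[2],1),'mean',(P[:,:2].mean(0)*1000).round(1))
def terra(im):
    b,g,r=[im[...,i].astype(int) for i in range(3)]; return (r>1.6*b)&(r>60)&(g<0.75*r)
def blue(im):
    b,g,r=[im[...,i].astype(int) for i in range(3)]; return (b>1.5*r)&(b>50)
E
python3 -c "
from h import *
plan(480,300,260,-60)
plan(495,-200,230,-82)"
```

```text
t 0.65 tcp [128.7 560.4 228.3] psi -12.94 F [-0.38 -0.25  0.36] op 85.6
shift now-axes [ -31.7 -175.2  400.7] turn 0.8214 | n50 8.013219193206211 5.476084869260049
t 0.65 tcp [128.7 560.4 228.3] psi -12.94 F [-0.38 -0.25  0.36] op 85.6
shift now-axes [  -1.7 -659.1  527.2] turn 1.2054 | n50 13.182517930226334 8.0359011055184
```

>>> servo_tool:
  targets: [-3, -17.5, 40, 0, -3, -17.5, 40, 0, -3, -17.5, 40, 0, -3, -17.5, 40, 0, -3, -17.5, 40, 0]

```text
time_s: 1.15
eef_pos: [0.3052, 0.4293, 0.2436]
eef_rot: [0.703, 0.08, 0.702, -0.079]
wrist_force: [0.9, 0.3, 0.2]
opening: 1.001
```

>>> servo_tool:
  targets: [-3, -17.5, 40, 0, -3, -17.5, 40, 0, -3, -17.5, 40, 0, -3, -17.5, 40, 0, -3, -17.5, 40, 0]

```text
time_s: 1.65
eef_pos: [0.4807, 0.299, 0.2586]
eef_rot: [0.703, 0.08, 0.702, -0.08]
wrist_force: [0.6, -0.1, 0.2]
opening: 1.004
```

>>> servo_tool:
  targets: [0, 0, 0, 0.14, 0, 0, 0, 0.14, 0, 0, 0, 0.14, 0, 0, 0, 0.14, 0, 0, 0, 0.14]

```text
time_s: 2.15
eef_pos: [0.4794, 0.3002, 0.2583]
eef_rot: [0.632, 0.318, 0.632, -0.318]
wrist_force: [-0.1, -0.1, 1.1]
opening: 0.999
```

Run:
```python
from h import *
plan(495,-180,260,-81)
im,d,X=wsnap('w1')
rects('st',X,im,d,.015,.032,(.35,.65,.1,.55),terra(im))
ortho(X,im,d,.3,.6,.1,.5,'o1')
```

```text
t 2.15 tcp [479.4 300.2 258.3] psi -53.39 F [-0.06 -0.06  1.09] op 85.3
shift now-axes [  -1.7 -273.9  394.7] turn 0.4819 | n50 7.894605940352127 3.2129750201348317
st [288.  88.] 1325 z 25.3 c [459.  396.1] sz [55.  39.6] ang 19.6 mean [458.7 395.9]
st [255. 192.] 1200 z 24.9 c [507.5 260. ] sz [39.9 55.1] ang 87.9 mean [506.3 261.2]
```

View pics/w1.png

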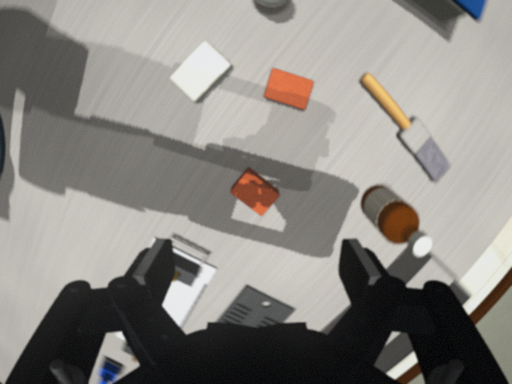

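The wrist view shows the loose stones at (289,88) and (255,192), with the timer, brush and bottle clear of them. Next is the gauge.

>>> servo_tool:
  targets: [0, -27.4, 39.5, 0, 0, -27.4, 39.5, 0, 0, -27.4, 39.5, 0, 0, -27.4, 39.5, 0, 0, -27.4, 39.5, 0]

```text
time_s: 2.7
eef_pos: [0.4884, 0.0584, 0.2586]
eef_rot: [0.634, 0.315, 0.633, -0.315]
wrist_force: [1.3, -1.4, 0.5]
opening: 0.998
```

>>> servo_tool:
  targets: [0, -27.4, 39.5, 0, 0, -27.4, 39.5, 0, 0, -27.4, 39.5, 0, 0, -27.4, 39.5, 0, 0, -27.4, 39.5, 0]

```text
time_s: 3.2
eef_pos: [0.4977, -0.1821, 0.2586]
eef_rot: [0.633, 0.315, 0.633, -0.315]
wrist_force: [1.4, 0.1, -0.1]
opening: 1.005
```

>>> servo_tool:
  targets: [0, 0, 0, 0.12, 0, 0, 0, 0.12, 0, 0, 0, 0.12, 0, 0, 0, 0.12, 0, 0, 0, 0]

```text
time_s: 3.7
eef_pos: [0.4979, -0.1801, 0.2583]
eef_rot: [0.54, 0.457, 0.54, -0.457]
wrist_force: [0.4, -0.2, -0.1]
opening: 1.002
```

Run:
```python
from h import *
plan(502,-282,150,-82)
im,d,X=wsnap('w2')
bx=(.4,.62,-.4,-.2)
rects('grip',X,im,d,.058,.075,bx,blue(im))
rects('gplate',X,im,d,.032,.045,bx,blue(im))
rects('dock',X,im,d,.001,.035,bx,(im.min(-1)>150))
rects('foot',X,im,d,.001,.008,bx,(im.max(-1)<80))
bx=(.4,.62,-.22,.15)
rects('post',X,im,d,.034,.045,bx)
rects('end',X,im,d,.028,.036,bx,terra(im))
ortho(X,im,d,.4,.62,-.4,-.0,'o2',s=2)
```

```text
t 3.7 tcp [ 497.9 -180.1  258.3] psi -80.48 F [ 0.38 -0.19 -0.07] op 85.6
shift now-axes [108.3 -12.8 101.1] turn 0.0265 | n50 2.1666498961503735 0.176762807383241
grip [247. 239.] 357 z 64.7 c [ 501.8 -279.3] sz [19.4 30.3] ang 8.9 mean [ 501.7 -277.9]
gplate [248. 228.] 470 z 37.3 c [ 502.2 -281.1] sz [38.7 42.2] ang 8.6 mean [ 502.2 -275.5]
dock [232. 233.] 33 z 21.1 c [ 481.  -293.6] sz [ 4.7 30.4] ang 10.2 mean [ 481.5 -294.8]
dock [293. 251.] 2022 z 2.6 c [ 580.  -336.7] sz [ 65.6 124.9] ang 2.3 mean [ 579.6 -320. ]
foot [253. 212.] 67 z 2.9 c [ 503.9 -264.1] sz [11.9 44. ] ang 82.5 mean [ 506.6 -264.1]
post [280. 131.] 880 z 37.4 c [ 522.1 -140.1] sz [59.7 24.4] ang 8.2 mean [ 521.6 -140.1]
end [281. 101.] 1301 z 31.4 c [ 515.8 -102.9] sz [54.1 37.8] ang 9.8 mean [ 515.7 -102.9]
```

View pics/w2.png

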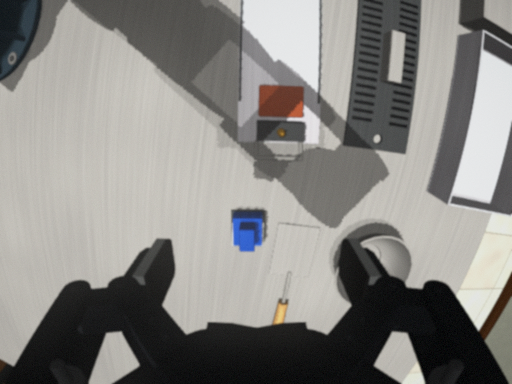

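View pics/o2.png

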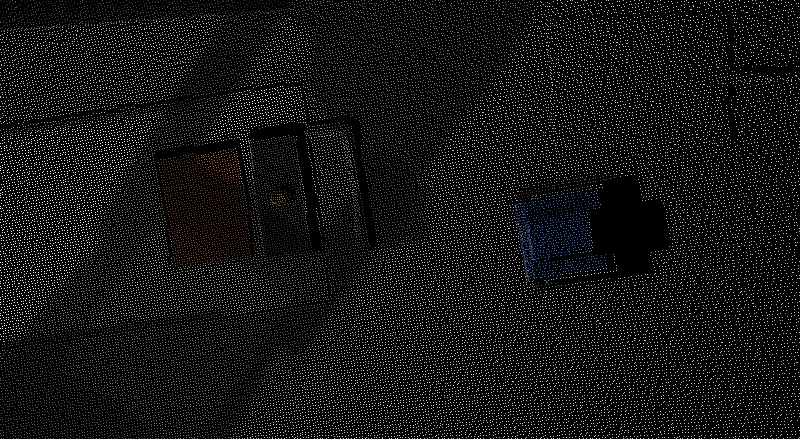

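>>> servo_tool:
  targets: [25, -3, 25, 0.014, 25, -3, 25, 0, 25, -3, 25, 0, 25, -3, 25, 0, 0, 0, 0, 0]
  fingers: 55

```text
time_s: 4.25
eef_pos: [0.4993, -0.2818, 0.1543]
eef_rot: [0.535, 0.46, 0.539, -0.461]
wrist_force: [0.5, 0.6, 0.3]
opening: 0.64
```

Run:
```python
from h import *
plan(502,-280.5,66,-81.3)
im,d,X=wsnap('w3')
bx=(.4,.62,-.4,-.2)
rects('grip',X,im,d,.058,.075,bx,blue(im))
rects('gplate',X,im,d,.032,.045,bx,blue(im))
bx=(.4,.62,-.22,.15)
rects('post',X,im,d,.034,.045,bx)
rects('end',X,im,d,.028,.036,bx,terra(im))
```

```text
t 4.25 tcp [ 499.3 -281.8  154.3] psi -81.25 F [0.51 0.57 0.26] op 54.6
shift now-axes [88.3  3.2 -0.5] turn 0.0009 | n50 1.7666056011154 0.006284698104496154
grip [260. 189.] 887 z 64.9 c [ 501.8 -279.5] sz [20.  30.6] ang 9.7 mean [ 501.7 -278.4]
gplate [260. 178.] 989 z 37.3 c [ 501.9 -281. ] sz [39.2 41.7] ang 9.5 mean [ 501.  -276.3]
post [306.  34.] 1661 z 37.4 c [ 521.5 -140.6] sz [60.5 24.7] ang 8.3 mean [ 520.8 -141.2]
end [306.   8.] 1063 z 31.2 c [ 517.5 -113.9] sz [54.8 19.5] ang 9.4 mean [ 518.  -114.7]
```

View pics/w3.png

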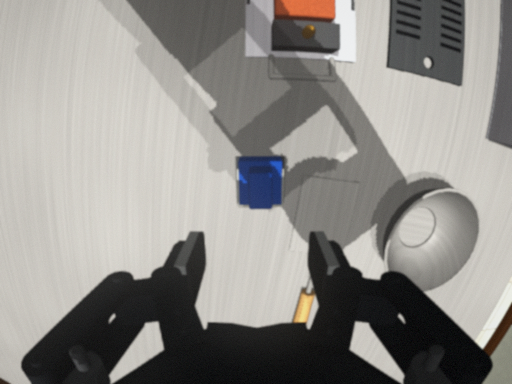

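The blue gauge is at (260,182), midway between the jaws. I'll lower and grip its block.

>>> servo_tool:
  targets: [25, 2, 0, -0.007, 25, 1, -1, 0, 20, 0, 0, 0, 18, 0, 0, 0, 0, 0, 0, 0]

```text
time_s: 4.8
eef_pos: [0.5035, -0.2773, 0.0691]
eef_rot: [0.537, 0.458, 0.54, -0.458]
wrist_force: [-0.9, 0.2, 0.8]
opening: 0.641
```

>>> servo_tool:
  targets: [0, 0, 0, 0, 0, 0, 0, 0, 0, 0, 0, 0, 0, 0, 0, 0, 0, 0, 0, 0]
  fingers: 10

```text
time_s: 5.3
eef_pos: [0.5045, -0.2795, 0.0709]
eef_rot: [0.538, 0.459, 0.538, -0.459]
wrist_force: [0.6, 1.0, -0.2]
opening: 0.119
```

>>> servo_tool:
  targets: [-2, 0, 0, 0, -4, 0, 0, 0, -8, 0, 0, 0, -12, 0, 0, 0, -14, 0, 0, 0]

```text
time_s: 5.8
eef_pos: [0.5042, -0.2793, 0.1114]
eef_rot: [0.538, 0.459, 0.538, -0.459]
wrist_force: [0.6, 0.6, 0.2]
opening: 0.116
```

Run:
```python
from h import *
plan(516,-103,130,-81.3)
im,d,X=wsnap('w4'); snap('side','side4')
bx=(.4,.62,-.4,-.2)
rects('gauge',X,im,d,.02,.2,bx,blue(im))
rects('dock',X,im,d,.025,.036,bx,im.min(-1)>140)
bx=(.4,.62,-.22,.15)
rects('post',X,im,d,.034,.045,bx)
```

```text
t 5.8 tcp [ 504.2 -279.3  111.4] psi -80.95 F [0.6  0.64 0.23] op 9.9
shift now-axes [ -18.6   39.3 -172.2] turn 0.0062 | n50 3.444807761815022 0.041025856458179404
gauge [253. 198.] 2929 z 49.1 c [ 502.  -280.9] sz [40.9 42.1] ang 8.2 mean [ 501.4 -275.4]
dock [230. 222.] 45 z 31.3 c [ 487.9 -301.2] sz [ 9.3 16.3] ang 7.2 mean [ 486.3 -305.1]
post [308.  24.] 2309 z 37.4 c [ 521.4 -140.6] sz [60.6 24.9] ang 8.2 mean [ 520.5 -141.4]
```

View pics/w4.png

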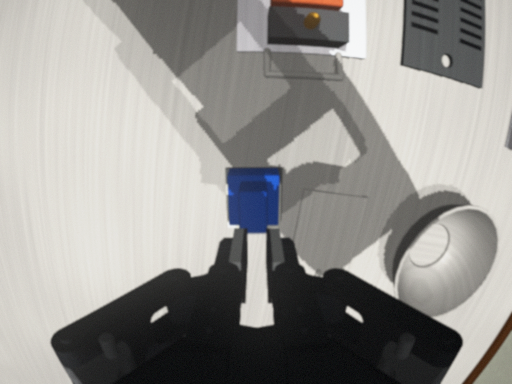

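Run:
```python
from h import *
z=np.load('pics/w4.npz');X=z['X'];im=z['im']
m=blue(im)&(np.abs(X[...,0]-.5)<.06)&(np.abs(X[...,1]+.28)<.06)
print(np.percentile(X[m][:,2],[5,25,50,75,95]))
cv2.imwrite('pics/c4.png',cv2.resize(im[150:300,180:340],None,fx=4,fy=4))
s=cv2.imread('pics/side4.png'); cv2.imwrite('pics/cs4.png',cv2.resize(s[190:300,200:330],None,fx=5,fy=5))
```

```text
[0.02611354 0.03701303 0.03822317 0.06494891 0.06594411]
```

View pics/c4.png

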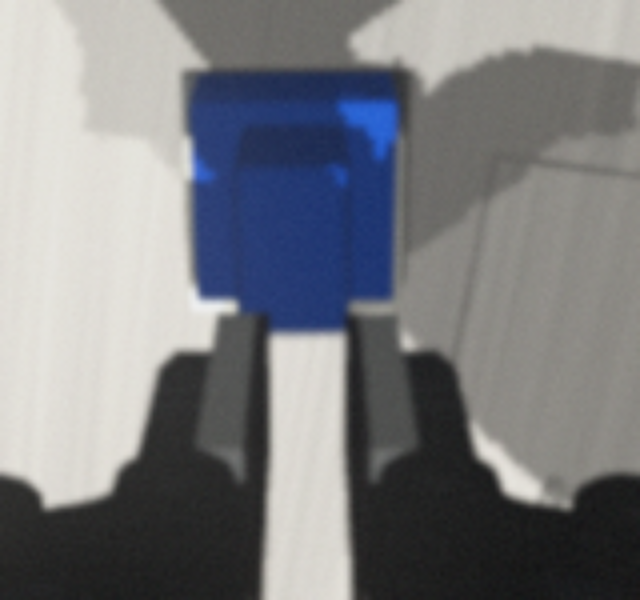

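View pics/cs4.png

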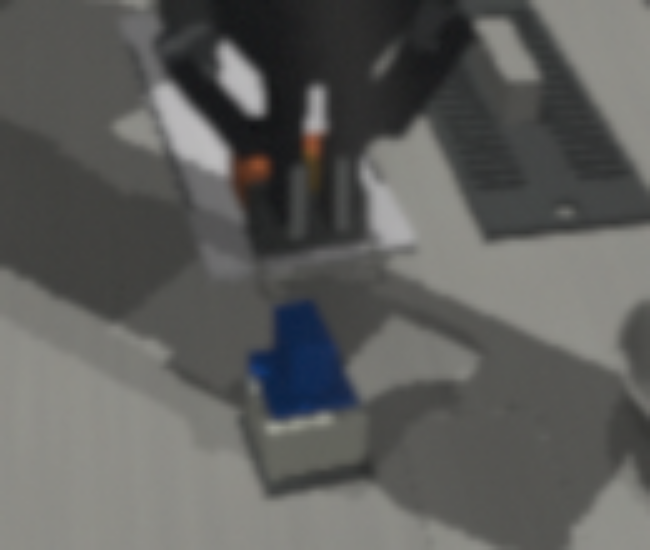

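Run:
```python
from h import *
z=np.load('pics/w4.npz');X=z['X'];d=z['d']
p,R,o=pose()
T=(X-p)@R*1000
for r in (229,232,236,240,250,260): print(r,[ (c,T[r,c].round(0).tolist(),round(float(d[r,c]),3)) for c in (238,242,256,272,278)])
print(o['time_s'],p)
```

```text
229 [(238, [-4.0, -11.0, -13.0], 0.152), (242, [-5.0, -9.0, -13.0], 0.151), (256, [48.0, -2.0, 12.0], 0.209), (272, [-5.0, 7.0, -13.0], 0.151), (278, [-6.0, 10.0, -14.0], 0.149)]
232 [(238, [-9.0, -11.0, -13.0], 0.148), (242, [-9.0, -9.0, -13.0], 0.148), (256, [48.0, -2.0, 14.0], 0.209), (272, [-9.0, 6.0, -13.0], 0.147), (278, [-8.0, 9.0, -13.0], 0.148)]
236 [(238, [-13.0, -10.0, -13.0], 0.143), (242, [-12.0, -8.0, -13.0], 0.144), (256, [115.0, -2.0, 50.0], 0.285), (272, [-12.0, 6.0, -13.0], 0.144), (278, [-13.0, 9.0, -13.0], 0.143)]
240 [(238, [-18.0, -10.0, -13.0], 0.138), (242, [-18.0, -8.0, -13.0], 0.139), (256, [114.0, -2.0, 54.0], 0.285), (272, [-18.0, 6.0, -14.0], 0.138), (278, [-18.0, 9.0, -13.0], 0.139)]
250 [(238, [-27.0, -10.0, -13.0], 0.13), (242, [-28.0, -8.0, -13.0], 0.129), (256, [114.0, -2.0, 65.0], 0.288), (272, [-27.0, 6.0, -13.0], 0.13), (278, [-28.0, 8.0, -14.0], 0.129)]
260 [(238, [-35.0, -9.0, -13.0], 0.123), (242, [-35.0, -7.0, -13.0], 0.122), (256, [115.0, -2.0, 77.0], 0.292), (272, [-35.0, 5.0, -13.0], 0.122), (278, [-36.0, 8.0, -13.0], 0.121)]
5.9 [ 0.50587637 -0.28056685  0.11354886]
```

Run:
```python
from h import *
print(ctrl.nose_length, [a for a in dir(ctrl) if a[0]!='_'])
p,R,o=pose(); print(p)
for cam in ('side','scene'):
    im,d=snap(cam,cam+'5'); X=world(cam,d)
    m=(d>0)&(np.abs(X[...,0]-.505)<.04)&(np.abs(X[...,1]+.28)<.03)&~blue(im)&(X[...,2]>.07)&(X[...,2]<.2)
    P=X[m]; o=np.argsort(P[:,2])[:15]; print(cam,m.sum(),P[o].round(3).tolist())
```

```text
0.025 ['MotionError', 'nose_length']
[ 0.50587637 -0.28056685  0.11354886]
side 847 [[0.51, -0.278, 0.114], [0.508, -0.272, 0.115], [0.51, -0.288, 0.116], [0.511, -0.285, 0.117], [0.494, -0.287, 0.117], [0.514, -0.29, 0.117], [0.499, -0.292, 0.117], [0.509, -0.279, 0.118], [0.516, -0.29, 0.118], [0.495, -0.292, 0.118], [0.508, -0.273, 0.119], [0.512, -0.292, 0.119], [0.497, -0.294, 0.119], [0.511, -0.285, 0.119], [0.494, -0.288, 0.12]]
scene 159 [[0.518, -0.284, 0.114], [0.516, -0.273, 0.114], [0.518, -0.286, 0.115], [0.517, -0.286, 0.117], [0.503, -0.291, 0.117], [0.52, -0.278, 0.117], [0.5, -0.292, 0.119], [0.518, -0.27, 0.119], [0.514, -0.29, 0.12], [0.519, -0.288, 0.12], [0.522, -0.281, 0.12], [0.516, -0.269, 0.12], [0.522, -0.275, 0.122], [0.518, -0.287, 0.123], [0.522, -0.272, 0.124]]
```

Run:
```python
from h import *
from scipy.spatial.transform import Rotation as Ro
for f,p,psi in (('w2',[.4979,-.1801,.2583],-80.48),('w3',[.4993,-.2818,.1543],-81.25)):
    z=np.load(f'pics/{f}.npz');X=z['X'];d=z['d'];c,s=np.cos(np.radians(psi)),np.sin(np.radians(psi))
    R=np.array([[0,-s,c],[0,c,s],[-1,0,0]])
    T=(X-np.array(p))@R*1000
    m=(d>0)&(T[...,0]>-40)&(T[...,0]<30)&(np.abs(T[...,1])<70)&(np.abs(T[...,2])<30)
    for sg in (-1,1):
        Q=T[m&(T[...,1]*sg>0)]; print(f,sg,Q[np.argsort(-Q[:,0])[:6]].round(0).tolist(), 'inner y',np.abs(Q[Q[:,0]>-25][:,1]).min())
```

```text
w2 -1 [[-15.0, -43.0, -4.0], [-15.0, -43.0, -4.0], [-16.0, -43.0, -2.0], [-16.0, -43.0, 3.0], [-16.0, -43.0, 2.0], [-16.0, -43.0, -6.0]] inner y 42.211610006214684
w2 1 [[-16.0, 43.0, -4.0], [-16.0, 43.0, 2.0], [-16.0, 43.0, 2.0], [-16.0, 43.0, -3.0], [-16.0, 43.0, -3.0], [-16.0, 42.0, -8.0]] inner y 42.044429477757724
w3 -1 [[-6.0, -28.0, 4.0], [-7.0, -28.0, 2.0], [-7.0, -28.0, 3.0], [-7.0, -28.0, -5.0], [-7.0, -27.0, -8.0], [-7.0, -28.0, 3.0]] inner y 26.943406530274626
w3 1 [[-6.0, 27.0, 3.0], [-6.0, 28.0, -7.0], [-7.0, 28.0, -8.0], [-7.0, 28.0, -6.0], [-7.0, 27.0, 4.0], [-7.0, 28.0, -7.0]] inner y 27.134049207171532
```

The cameras agree with each other, and the pad tips sit at the reported TCP height. They reach about 0 mm ahead when shut and -15 mm when open, not the 25 mm stated, so the first close passed above the block. The gauge hasn't moved. I'll use the measured tip offset and try again.

>>> servo_tool:
  targets: [0, -3.5, 0, 0, 0, 0, 0, 0, 0, 0, 0, 0, 22, 0, 0, 0, 22, 0, 0, 0]
  fingers: 45

```text
time_s: 6.5
eef_pos: [0.5013, -0.2803, 0.0663]
eef_rot: [0.539, 0.459, 0.537, -0.459]
wrist_force: [0.2, 0.2, -0.4]
opening: 0.525
```

>>> servo_tool:
  targets: [18, 0, 0, 0, 9, 0, 0, 0, 0, 0, 0, 0, 0, 0, 0, 0, 0, 0, 0, 0]

```text
time_s: 7.0
eef_pos: [0.5015, -0.2804, 0.0404]
eef_rot: [0.539, 0.459, 0.537, -0.459]
wrist_force: [-0.1, -0.3, -0.7]
opening: 0.531
```

Run:
```python
from h import *
plan(502,-280.5,41,-81.3)
```

```text
t 7.0 tcp [ 501.5 -280.4   40.4] psi -80.94 F [-0.12 -0.25 -0.73] op 45.3
shift now-axes [-0.6  0.4  0.1] turn 0.0062 | n50 0.011784492430249356 0.0414418928693234
```

>>> servo_tool:
  targets: [0, 0, 0, 0, 0, 0, 0, 0, 0, 0, 0, 0, 0, 0, 0, 0, 0, 0, 0, 0]
  fingers: 5

```text
time_s: 7.5
eef_pos: [0.5014, -0.2804, 0.0403]
eef_rot: [0.539, 0.459, 0.537, -0.459]
wrist_force: [-0.6, 0.2, 5.5]
opening: 0.216
```

Run:
```python
from h import *
for i in range(3):
    plan(502,-280.5,41,-81.3); cams.camera('wrist')
```

```text
t 7.5 tcp [ 501.4 -280.4   40.3] psi -80.95 F [-0.62  0.18  5.48] op 18.5
shift now-axes [-0.7  0.5  0.2] turn 0.0062 | n50 0.013421595090287865 0.04117465382279735
t 7.55 tcp [ 501.4 -280.4   40.3] psi -80.95 F [-0.08  0.05  5.79] op 18.7
shift now-axes [-0.7  0.6  0.2] turn 0.0061 | n50 0.013744726149809438 0.04091885557180122
t 7.6 tcp [ 501.5 -280.4   40.3] psi -80.94 F [0.1  0.09 5.79] op 19.2
shift now-axes [-0.7  0.5  0.2] turn 0.0062 | n50 0.013445485372438637 0.0413413095126718
```

Gripped at 19 mm, with the docked grasp at TCP (501.4, -280.4, 40.3). I'll lift it and check.

>>> servo_tool:
  targets: [-3, 0, 0, 0, -12, 0, 0, 0, -25, 0, 0, 0, -25, 0, 0, 0, 0, 0, 0, 0]

```text
time_s: 8.15
eef_pos: [0.503, -0.2816, 0.1086]
eef_rot: [0.54, 0.459, 0.535, -0.459]
wrist_force: [0.4, 0.3, -0.3]
opening: 0.22
```

Run:
```python
from h import *
plan(516,-103,105,-81.3)
im,d,X=wsnap('w6')
p,R,o=pose();T=(X-p)@R*1000
m=blue(im)&(d>0)&(np.abs(T).max(-1)<70); print('gauge tool coords',np.percentile(T[m],[2,98],axis=0).round(1))
bx=(.4,.62,-.32,-.2)
rects('docktop',X,im,d,.026,.038,bx,im.min(-1)>120)
bx=(.4,.62,-.22,.15)
rects('post',X,im,d,.034,.045,bx)
```

```text
t 8.15 tcp [ 503.  -281.6  108.6] psi -80.94 F [ 0.42  0.29 -0.3 ] op 18.8
shift now-axes [   2.8   41.  -174.3] turn 0.0063 | n50 3.4862289300369587 0.041991415624032816
gauge tool coords [[-28.  -17.1 -18.8]
 [ 20.3  19.   13.9]]
docktop [254. 187.] 702 z 31.2 c [ 500.6 -274.3] sz [43.3 10.6] ang 8.9 mean [ 500.5 -274.1]
post [310.  20.] 2366 z 37.4 c [ 521.4 -140.5] sz [60.4 24.9] ang 8.1 mean [ 520.5 -141.5]
```

View pics/w6.png

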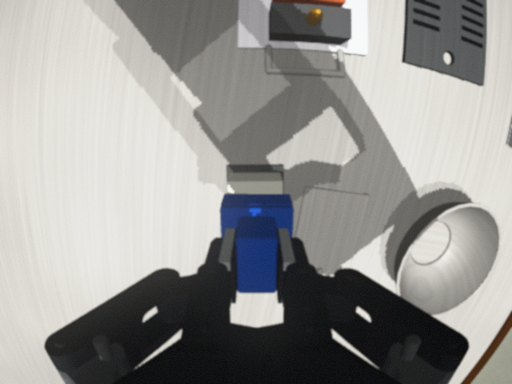

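The gauge hangs straight in the jaws. I'll carry it over the end stone.

```bash
python3 -c "
from h import *
plan(513,-92.4,105,-81.3)"
```

```text
t 8.2 tcp [ 502.  -280.8  106.5] psi -80.94 F [-0.11  0.86 -1.23] op 19.1
shift now-axes [   1.    40.5 -184.3] turn 0.0062 | n50 3.6864718401853462 0.04156767715077403
```

>>> servo_tool:
  targets: [0, 8, -37, 0.006, 0, 8, -37, 0, 0, 8, -37, 0, 0, 8, -37, 0, 0, 8, -37, 0]

```text
time_s: 8.7
eef_pos: [0.5109, -0.089, 0.1029]
eef_rot: [0.536, 0.46, 0.537, -0.461]
wrist_force: [0.5, 0.3, -0.6]
opening: 0.223
```

>>> servo_tool:
  targets: [0, 0, 0, 0, 0, 0, 0, 0, 0, 0, 0, 0, 0, 0, 0, 0, 0, 0, 0, 0]

```text
time_s: 9.2
eef_pos: [0.512, -0.0919, 0.1041]
eef_rot: [0.536, 0.461, 0.536, -0.461]
wrist_force: [1.4, -0.3, -1.4]
opening: 0.221
```

Run:
```python
from h import *
plan(513,-92.4,80,-81.3)
im,d,X=wsnap('w7')
bx=(.38,.65,-.25,.2)
rects('post',X,im,d,.034,.045,bx)
rects('end',X,im,d,.027,.037,bx,terra(im))
rects('tray',X,im,d,.002,.012,bx,im.min(-1)>190)
rects('platehandle',X,im,d,.03,.045,(.6,.75,-.2,.2))
```

```text
t 9.2 tcp [512.  -91.9 104.1] psi -81.38 F [ 1.43 -0.33 -1.44] op 18.8
shift now-axes [24.1  0.9  0.7] turn -0.0014 | n50 0.48255226450073097 0.009647710323644372
post [436. 122.] 443 z 35.4 c [646.4 -10. ] sz [ 7.  69.5] ang 0.1 mean [647.1  -4.8]
end [261. 190.] 501 z 30.7 c [513.8 -84.9] sz [12.2 54.9] ang 89.0 mean [514.6 -84.8]
tray [272.  36.] 8085 z 5.4 c [497.4  24.9] sz [101.6  89.9] ang 8.8 mean [505.7  37.5]
tray [241.  92.] 99 z 5.3 c [487.9 -12.4] sz [ 3.3 35.6] ang 10.4 mean [487.9 -12.7]
tray [251.  94.] 117 z 5.5 c [496.5 -14.5] sz [ 5.3 28.8] ang 10.5 mean [496.  -13.3]
tray [303. 152.] 1006 z 5.3 c [547.3 -58.1] sz [45.2 26.1] ang 68.3 mean [545.6 -53.9]
tray [207. 224.] 902 z 5.3 c [ 475.1 -136. ] sz [19.9 57.2] ang 7.5 mean [ 473.3 -132.5]
platehandle [440. 130.] 1771 z 35.0 c [654.9  -9.8] sz [22.  70.1] ang 4.5 mean [653.3  -9.6]
```

View pics/w7.png

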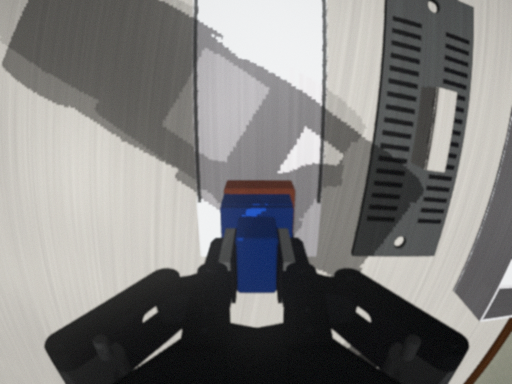

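Run:
```python
from h import *
z=np.load('pics/w7.npz');X=z['X']*1000;im=z['im'];d=z['d']
p=np.array([512,-91.9]);a=np.radians(8.7);v=np.array([-np.sin(a),np.cos(a)]);u=np.array([np.cos(a),np.sin(a)])
m=terra(im)&(d>0)&(np.abs(X[...,1]+95)<40)&(np.abs(X[...,0]-515)<45)
P=X[m];Y=(P[:,:2]-p)@v;XX=(P[:,:2]-p)@u
t=P[:,2]>29.5; print('top max along',np.percentile(Y[t],[50,90,98,100]).round(1),'x',np.percentile(XX[t],[1,99]).round(1))
s=P[:,2]<27; print('face',np.percentile(Y[s],[5,50,95]).round(1), 'x',np.percentile(XX[s],[1,99]).round(1))
b=blue(im)&(d>0)&(np.abs(X[...,:2]-p).max(-1)<60)
B=X[b];Yb=(B[:,:2]-p)@v;Xb=(B[:,:2]-p)@u;print('gauge tongue outer',np.percentile(Yb,[90,98,100]).round(1),'x',np.percentile(Xb,[1,99]).round(1))
# tray long edges for yaw / x centre
for lo,hi in ((0,0),):
    m=(d>0)&(np.abs(X[...,2]-5.5)<3)&(im.min(-1)>190)&(X[...,1]>-50)&(X[...,1]<120)
    P=X[m][:,:2];q=(P-p);yy=q@v;xx=q@u
    for y0 in range(40,200,20):
        k=(yy>y0)&(yy<y0+20)&(np.abs(xx)<70)
        if k.sum()>50: print(y0,np.percentile(xx[k],[.5,99.5]).round(1))
```

```text
top max along [6.4 8.2 8.6 9.2] x [-24.2  29.1]
face [8.3 8.6 8.9] x [-23.3  27.7]
gauge tongue outer [19.5 19.8 20.1] x [-18.7  18.9]
40 [-30.6  52.5]
60 [-31.2  53.2]
80 [-27.6  53.3]
100 [-20.9  53.5]
120 [-37.   53.5]
140 [-46.8  53.1]
160 [-51.8  57.6]
```

The stone's +y face is 8.6 mm ahead of the TCP and the tongue's inner face is at 11.8 mm, so there's about 3 mm of clearance. I'll lower it.

>>> servo_tool:
  targets: [15, 2, 0, 0, 15, 0, 0, 0, 15, 0, 0, 0, 10, 0, 0, 0, 5, 0, 0, 0]

```text
time_s: 9.75
eef_pos: [0.5135, -0.0907, 0.0433]
eef_rot: [0.536, 0.461, 0.537, -0.461]
wrist_force: [-0.8, -0.3, -1.4]
opening: 0.223
```

```bash
python3 -c "
from h import *
plan(513,-92.4,40.3,-81.3); cams.camera('wrist'); plan(513,-92.4,40.3,-81.3)"
```

```text
t 9.75 tcp [513.5 -90.7  43.3] psi -81.33 F [-0.82 -0.27 -1.44] op 19.0
shift now-axes [ 3.  -0.7  1.6] turn -0.0005 | n50 0.060082808912273473 0.003022011086120641
t 9.8 tcp [513.4 -90.6  43. ] psi -81.32 F [-0.62 -0.91 -0.14] op 18.5
shift now-axes [ 2.7 -0.6  1.7] turn -0.0004 | n50 0.05461981736498928 0.002531749411890288
```

>>> servo_tool:
  targets: [1, 0, 0, 0, 1, 0, 0, 0, 1, 0, 0, 0, 0, 0, 0, 0, 0, 0, 0, 0]

```text
time_s: 10.3
eef_pos: [0.5143, -0.0906, 0.0416]
eef_rot: [0.537, 0.461, 0.536, -0.461]
wrist_force: [0.2, -0.2, -1.6]
opening: 0.221
```

>>> servo_tool:
  targets: [0, 0, 0.5, 0, 0, 0, 0.5, 0, 0, 0, 0.5, 0, 0, 0, 0.5, 0, 0, 0, 0, 0]

```text
time_s: 10.8
eef_pos: [0.5144, -0.0926, 0.0413]
eef_rot: [0.537, 0.461, 0.536, -0.461]
wrist_force: [-1.2, -0.3, -1.2]
opening: 0.224
```

>>> servo_tool:
  targets: [0, 0, 0.5, 0, 0, 0, 0.5, 0, 0, 0, 0.5, 0, 0, 0, 0, 0, 0, 0, 0, 0]

```text
time_s: 11.3
eef_pos: [0.5146, -0.094, 0.0413]
eef_rot: [0.537, 0.461, 0.537, -0.461]
wrist_force: [-0.5, 0.5, -1.6]
opening: 0.221
```

```bash
python3 -c "
from h import *
plan(513,-92.4,40.3,-81.3); cams.camera('wrist'); plan(513,-92.4,40.3,-81.3)"
```

```text
t 11.3 tcp [514.6 -94.   41.3] psi -81.29 F [-0.46  0.47 -1.6 ] op 18.8
shift now-axes [ 1.  -1.3 -1.9] turn 0.0002 | n50 0.037158023330738935 0.0011542806027549344
t 11.35 tcp [514.6 -94.   41.3] psi -81.29 F [ 0.24 -0.01 -0.65] op 18.8
shift now-axes [ 1.  -1.3 -1.9] turn 0.0001 | n50 0.03737268884434574 0.0009710036188503586
```

Still no firm contact, so I'll lower 1 mm and pull further.

>>> servo_tool:
  targets: [0.5, 0, 0.3, 0, 0.5, 0, 0.3, 0, 0, 0, 0.4, 0, 0, 0, 0, 0, 0, 0, 0, 0]

```text
time_s: 11.85
eef_pos: [0.5147, -0.0945, 0.0404]
eef_rot: [0.536, 0.461, 0.537, -0.46]
wrist_force: [-1.2, 5.0, 2.9]
opening: 0.224
```

>>> servo_tool:
  targets: [0, 0, 0.3, 0, 0, 0, 0.3, 0, 0, 0, 0.4, 0, 0, 0, 0, 0, 0, 0, 0, 0]

```text
time_s: 12.35
eef_pos: [0.5147, -0.0946, 0.0404]
eef_rot: [0.536, 0.461, 0.537, -0.46]
wrist_force: [-1.7, 8.2, 4.4]
opening: 0.222
```

Run:
```python
from h import *
plan(513,-92.4,40.3,-81.3)
im,d,X=wsnap('w8')
cv2.imwrite('pics/c8.png',cv2.resize(im[150:310,170:350],None,fx=4,fy=4))
```

```text
t 12.35 tcp [514.7 -94.6  40.4] psi -81.29 F [-1.66  8.18  4.4 ] op 18.9
shift now-axes [ 0.1 -1.3 -2.4] turn 0.0001 | n50 0.0485004108462136 0.0006280121754249781
```

View pics/c8.png

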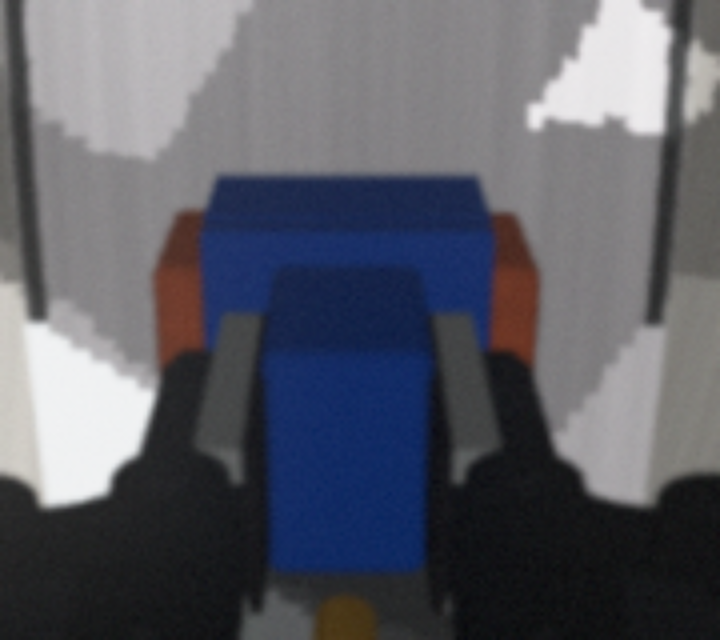

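The gauge is hooked and centred on the fixed stone, with about 8 N of contact. I'll relieve the load, release and retreat.

>>> servo_tool:
  targets: [0, 0, -0.7, 0, 0, 0, 0, 0, 0, 0, 0, 0, 0, 0, 0, 0, 0, 0, 0, 0]
  fingers: 32

```text
time_s: 12.9
eef_pos: [0.5148, -0.0956, 0.0403]
eef_rot: [0.537, 0.461, 0.536, -0.461]
wrist_force: [1.4, -0.4, 0.0]
opening: 0.376
```

>>> servo_tool:
  targets: [-5, 0, 0, 0, -20, 0, 0, 0, -40, 0, 0, 0, -40, 0, 0, 0, -20, 0, 0, 0]

```text
time_s: 13.4
eef_pos: [0.5165, -0.0961, 0.1695]
eef_rot: [0.538, 0.461, 0.535, -0.46]
wrist_force: [0.7, 0.0, 0.6]
opening: 0.374
```

Run:
```python
from h import *
im,d,X=wsnap('w9')
bx=(.38,.65,-.25,.1)
rects('gripblk',X,im,d,.058,.075,bx,blue(im)); rects('gplate',X,im,d,.03,.045,bx,blue(im))
plan(507,180,200,-88)
im,d=snap('scene','scene9')
X=world('scene',d)
rects('st',X,im,d,.015,.032,(.35,.65,.1,.55),terra(im))
cv2.imwrite('pics/crop9.png',cv2.resize(cv2.imread('pics/scene9.png')[90:260,120:440],None,fx=2.5,fy=2.5,interpolation=cv2.INTER_CUBIC))
```

```text
gripblk [254. 183.] 821 z 65.0 c [514.7 -94.4] sz [19.7 31.9] ang 8.2 mean [514.6 -93.6]
gplate [254. 172.] 920 z 37.2 c [515.1 -95.4] sz [39.5 42. ] ang 8.4 mean [514.1 -90.8]
t 13.45 tcp [517.8 -96.6 171.9] psi -81.28 F [1.76 0.49 1.72] op 32.1
shift now-axes [ -29.2   31.4 -274.9] turn 0.1173 | n50 5.497403637830899 0.7819097599137891
st [346. 142.] 123 z 23.6 c [459.2 394.1] sz [55.2 44. ] ang 26.2 mean [460.7 393. ]
st [319. 162.] 143 z 24.0 c [510.5 256.6] sz [39.1 54.9] ang 89.6 mean [510.6 255.8]
```

View pics/crop9.png

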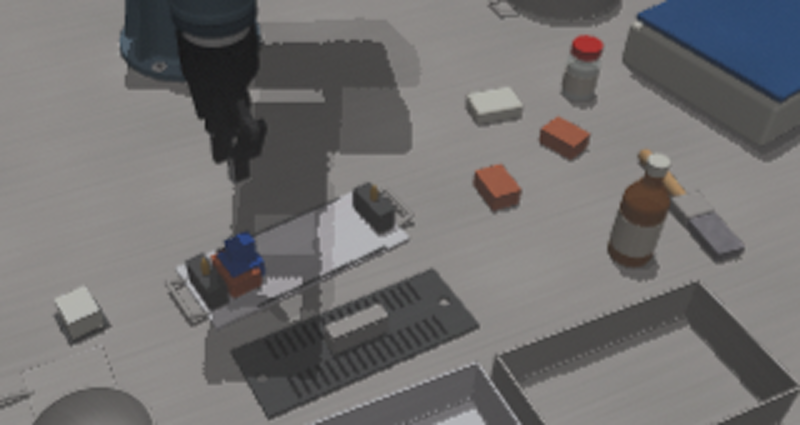

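The gauge hangs on the fixed stone, at about (240,250) in the crop. Both loose stones are unmoved. I'll go to the nearest one.

>>> servo_tool:
  targets: [-2, 7, -48, 0.03, -2, 7, -48, 0.03, -2, 7, -48, 0.03, -2, 7, -48, 0.04, -2, 7, -48, 0.04]
  fingers: 85

```text
time_s: 14.0
eef_pos: [0.5271, 0.1484, 0.1743]
eef_rot: [-0.495, -0.505, -0.495, 0.505]
wrist_force: [0.8, -1.3, -0.5]
opening: 0.996
```

>>> servo_tool:
  targets: [0, 0, -48, 0, 0, 0, -48, 0, 0, 0, 0, 0, 0, 0, 0, 0, 0, 0, 0, 0]

```text
time_s: 14.5
eef_pos: [0.5293, 0.2416, 0.1743]
eef_rot: [-0.495, -0.504, -0.496, 0.505]
wrist_force: [-0.8, -0.6, 0.1]
opening: 0.997
```

Run:
```python
from h import *
plan(508,257,80,-91)
im,d,X=wsnap('w10')
rects('st',X,im,d,.02,.032,(.35,.65,.1,.55),terra(im))
```

```text
t 14.5 tcp [529.3 241.6 174.3] psi -91.06 F [-0.82 -0.58  0.14] op 85.1
shift now-axes [ 94.4 -21.5 -15. ] turn -0.001 | n50 1.887227017842195 0.006894252503445072
st [183.  26.] 1996 z 25.2 c [458.8 395.7] sz [55.7 39.8] ang 20.5 mean [459.5 395.2]
st [236. 156.] 2067 z 25.2 c [508.3 259.9] sz [39.3 55.5] ang 88.7 mean [508.4 260.2]
```

View pics/w10.png

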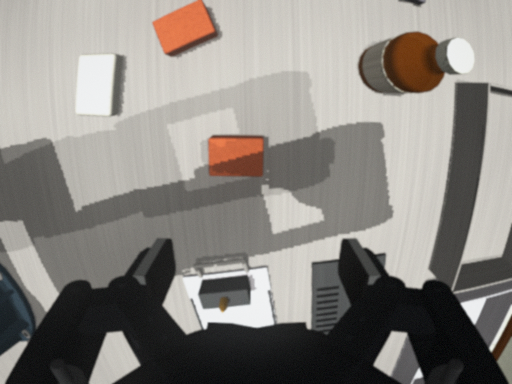

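>>> servo_tool:
  targets: [20, -10.5, -9, 0.004, 20, -10.5, -9, 0, 35, 0, 0, 0, 35, 0, 0, 0, 30, 0, 0, 0]

```text
time_s: 15.05
eef_pos: [0.509, 0.2592, 0.0338]
eef_rot: [-0.494, -0.506, -0.494, 0.506]
wrist_force: [-0.7, -0.3, 0.1]
opening: 0.997
```

Run:
```python
from h import *
im,d,X=wsnap('w11')
plan(508.3,259.5,-2,-91.3)
rects('st',X,im,d,.02,.032,(.35,.65,.2,.32),terra(im))
```

```text
t 15.1 tcp [505.6 258.1  28.8] psi -91.42 F [-3.71 -3.1  -2.7 ] op 85.1
shift now-axes [30.8  3.  -1.6] turn -0.0021 | n50 0.6160718622975005 0.013972986669135785
st [255. 230.] 5743 z 25.1 c [507.9 260.3] sz [39.1 54.6] ang 88.2 mean [507.9 262.3]
```

>>> servo_tool:
  targets: [15, 1.5, -2, 0, 10, 0, 0, 0, 6, 0, 0, 0, 0, 0, 0, 0, 0, 0, 0, 0]

```text
time_s: 15.6
eef_pos: [0.5114, 0.2631, 0.0051]
eef_rot: [0.495, 0.506, 0.494, -0.505]
wrist_force: [0.9, 0.2, 0.3]
opening: 0.996
```

>>> servo_tool:
  targets: [0, 0, 0, 0, 0, 0, 0, 0, 0, 0, 0, 0, 0, 0, 0, 0, 0, 0, 0, 0]
  fingers: 45

```text
time_s: 16.1
eef_pos: [0.5115, 0.2633, 0.0054]
eef_rot: [0.495, 0.506, 0.494, -0.505]
wrist_force: [-0.2, 0.3, 6.5]
opening: 0.639
```

>>> servo_tool:
  targets: [0, 0, 0, 0, -3, 0, 0, 0, -7, 0, 0, 0, -20, 0, 0, 0, -20, 0, 0, 0]

```text
time_s: 16.6
eef_pos: [0.5099, 0.2627, 0.0544]
eef_rot: [-0.494, -0.505, -0.495, 0.506]
wrist_force: [1.1, 0.2, -1.9]
opening: 0.638
```

Run:
```python
from h import *
im,d,X=wsnap('w12')
plan(508.3,259.5,-2,-81.3)
cv2.imwrite('pics/c12.png',cv2.resize(im[130:320,150:360],None,fx=3.5,fy=3.5))
p,R,o=pose();T=(X-p)@R*1000
m=terra(im)&(d>0)&(np.abs(T).max(-1)<60)
print(np.percentile(T[m],[1,50,99],axis=0).round(1))
t=m&(T[...,0]<np.percentile(T[m][:,0],5)+4); print(cv2.minAreaRect(T[t][:,1:].astype(np.float32)))
```

```text
t 16.65 tcp [512.5 263.6  58.3] psi -91.25 F [1.95 0.86 0.96] op 54.7
shift now-axes [60.3 -4.4  4.3] turn -0.1736 | n50 1.2055667714215494 1.1574866439954923
[[-17.3 -29.5 -15.5]
 [-15.8  -2.9  -2.8]
 [  5.8  24.   23. ]]
((-3.102682113647461, 4.410872459411621), (56.28958511352539, 40.484100341796875), 0.33691927790641785)
```

View pics/c12.png

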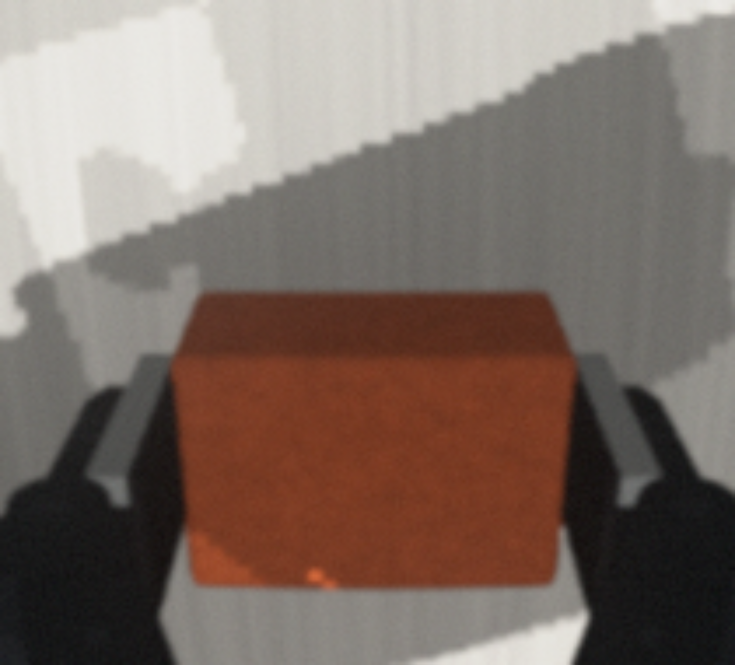

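Run:
```python
from h import *
for f in ('w9','w10','w7','w2','w1'):
    z=np.load(f'pics/{f}.npz');rects(f,z['X'],z['im'],z['d'],.034,.041,(.4,.6,-.25,.15),im_ if 0 else (z['im'].max(-1)<110)&~blue(z['im']),80)
plan(507.6,-48.1,110,-81.3)
```

```text
w9 [255. 218.] 1118 z 37.3 c [ 521.7 -139.9] sz [58.7 24.7] ang 9.4 mean [ 521.9 -138.4]
w10 [225. 297.] 663 z 37.1 c [487.6  92.8] sz [58.  23.1] ang 7.8 mean [488.4  94.5]
w2 [280. 131.] 820 z 37.3 c [ 521.7 -139.8] sz [58.8 23.6] ang 8.5 mean [ 521.1 -139.5]
w1 [185. 274.] 221 z 37.0 c [496.1  94.1] sz [34.6 23.4] ang 10.0 mean [497.3  97. ]
t 16.65 tcp [512.5 263.6  58.3] psi -91.25 F [1.95 0.86 0.96] op 54.7
shift now-axes [-52.1   2.1 311.7] turn -0.1736 | n50 6.2332181464935585 1.1574866439954923
```

>>> servo_tool:
  targets: [-40, 0, 10, 0, -12, 0, 47, 0, 0, 0, 48, 0, 0, 0, 48, 0, 0, 0, 48, 0]

```text
time_s: 17.15
eef_pos: [0.5059, 0.0605, 0.1063]
eef_rot: [0.495, 0.505, 0.494, -0.505]
wrist_force: [1.1, 0.0, -1.0]
opening: 0.637
```

>>> servo_tool:
  targets: [0, 2, 48, 0, 0, 0, 40, 0, 0, 0, 22, 0, 0, 0, 0, -0.09, 0, 0, 0, -0.084]

```text
time_s: 17.65
eef_pos: [0.5056, -0.0491, 0.106]
eef_rot: [0.537, 0.46, 0.537, -0.46]
wrist_force: [0.5, 0.7, -1.8]
opening: 0.637
```

>>> servo_tool:
  targets: [0, 0, 0, 0, 0, 0, 0, 0, 0, 0, 0, 0, 0, 0, 0, 0, 0, 0, 0, 0]

```text
time_s: 18.15
eef_pos: [0.5059, -0.0478, 0.1063]
eef_rot: [0.537, 0.461, 0.536, -0.461]
wrist_force: [-0.7, -1.0, -1.0]
opening: 0.64
```

```bash
cat >> h.py <<'E'
def along(fn,p,psi):
    """stone held/at TCP and gauge: coordinates in tool-yaw frame: u=tool y, v=-tool z"""
    z=np.load(f'pics/{fn}.npz');X=z['X']*1000;im=z['im'];d=z['d']
    c,s=np.cos(np.radians(psi)),np.sin(np.radians(psi));u=np.array([-s,c]);v=-np.array([c,s])
    q=X[...,:2]-np.array(p[:2]);U=q@u;V=q@v
    for nm,m in (('terra',terra(im)),('blue',blue(im))):
        m=m&(d>0)&(np.abs(U)<60)&(np.abs(V)<150)&(X[...,2]>8)
        n,l,st,c=cv2.connectedComponentsWithStats(m.astype(np.uint8))
        for i in range(1,n):
            if st[i,4]<60: continue
            k=l==i; zt=np.percentile(X[k][:,2],97); t=k&(X[...,2]>zt-3)
            print(nm,c[i].round(),'ztop',zt.round(1),'U',np.percentile(U[t],[1,99]).round(1),'V',np.percentile(V[t],[1,99]).round(1),'allV',np.percentile(V[k],[1,99]).round(1))
E
python3 - <<'E'
from h import *
plan(508.2,-48.1,11.4,-81.3)
p,R,o=pose();wsnap('w13');along('w13',p*1000,-81.3)
E
```

```text
t 18.15 tcp [505.9 -47.8 106.3] psi -81.3 F [-0.67 -0.97 -0.99] op 54.6
shift now-axes [94.9  2.2  0.6] turn 0.0 | n50 1.8975674384435062 0.0002792493004289787
terra [256. 255.] ztop 127.2 U [-26.8  26.7] V [-22.3  16.1] allV [-22.9  16.5]
```

View pics/w13.png

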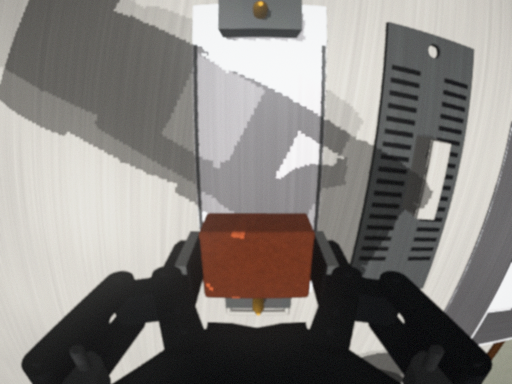

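The held stone is square to the tray and about 5 mm clear of the tongue. I'll lower it.

>>> servo_tool:
  targets: [30, 2, 0, 0, 30, 0, 0, 0, 20, 0, 0, 0, 10, 0, 0, 0, 3, 0, 0, 0]

```text
time_s: 18.7
eef_pos: [0.5071, -0.0474, 0.0123]
eef_rot: [0.536, 0.46, 0.537, -0.461]
wrist_force: [0.4, 0.1, -1.2]
opening: 0.639
```

>>> servo_tool:
  targets: [0.5, 0, 0, 0, 0.5, 0, 0, 0, 0.5, 0, 0, 0, 0, 0, 0, 0, 0, 0, 0, 0]

```text
time_s: 19.2
eef_pos: [0.5082, -0.0478, 0.0123]
eef_rot: [0.537, 0.461, 0.536, -0.46]
wrist_force: [-0.5, -0.7, -1.2]
opening: 0.638
```

Run:
```python
from h import *
plan(508.2,-48.1,11.1,-81.3)
p,R,o=pose();wsnap('w14');along('w14',p*1000,-81.3)
plan(508.2,-48.1,11.1,-81.3)
```

```text
t 19.2 tcp [508.2 -47.8  12.3] psi -81.29 F [-0.48 -0.69 -1.22] op 54.5
shift now-axes [ 1.2 -0.   0.3] turn 0.0002 | n50 0.023378065578714094 0.001172204186804471
terra [256. 258.] ztop 33.1 U [-26.9  26.6] V [-39.  16.] allV [-38.6  16.4]
blue [255. 311.] ztop 43.0 U [-11.  10.] V [-33.   11.6] allV [-36.1 -26.6]
t 19.25 tcp [508.1 -47.8  12.2] psi -81.29 F [ 0.31 -0.33 -1.33] op 54.3
shift now-axes [1.1 0.1 0.3] turn 0.0002 | n50 0.021115277126479915 0.0010144821090177494
```

View pics/w14.png

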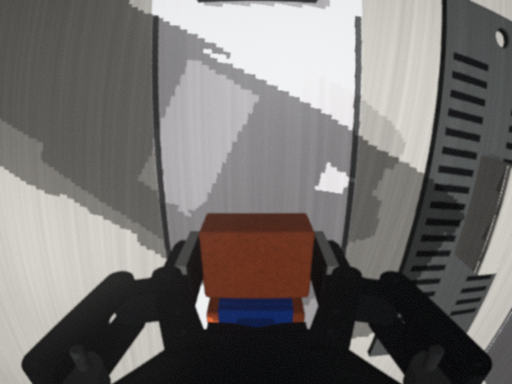

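>>> servo_tool:
  targets: [0.7, 0, 0, 0, 0, 0, 1, 0, 0, 0, 1, 0, 0, 0, 1, 0, 0, 0, 0, 0]

```text
time_s: 19.75
eef_pos: [0.5086, -0.0507, 0.0114]
eef_rot: [0.537, 0.461, 0.536, -0.46]
wrist_force: [-1.0, 2.7, 4.2]
opening: 0.639
```

>>> servo_tool:
  targets: [0, 0, 0.5, 0, 0, 0, 0.5, 0, 0, 0, 0, 0, 0, 0, 0, 0, 0, 0, 0, 0]

```text
time_s: 20.25
eef_pos: [0.5087, -0.0515, 0.0113]
eef_rot: [0.537, 0.461, 0.536, -0.46]
wrist_force: [-1.0, 3.7, 4.8]
opening: 0.638
```

>>> servo_tool:
  targets: [0.3, 0, 0.5, 0, 0, 0, 0.5, 0, 0, 0, 0, 0, 0, 0, 0, 0, 0, 0, 0, 0]

```text
time_s: 20.75
eef_pos: [0.5087, -0.0515, 0.0113]
eef_rot: [0.536, 0.461, 0.537, -0.46]
wrist_force: [-1.8, 8.4, 10.8]
opening: 0.634
```

>>> servo_tool:
  targets: [-0.7, 0, 0, 0, 0, 0, 0, 0, 0, 0, 0.5, 0, 0, 0, 0, 0, 0, 0, 0, 0]

```text
time_s: 21.25
eef_pos: [0.5087, -0.0516, 0.0114]
eef_rot: [0.536, 0.461, 0.537, -0.46]
wrist_force: [1.5, 9.4, 3.6]
opening: 0.641
```

Run:
```python
from h import *
plan(508.2,-48.1,11.1,-81.3)
p,R,o=pose();im,d,X=wsnap('w15');along('w15',p*1000,-81.3)
cv2.imwrite('pics/c15.png',cv2.resize(im[200:335,170:340],None,fx=4,fy=4))
im,d=snap('side','side15'); cv2.imwrite('pics/cs15.png',cv2.resize(im[170:260,200:330],None,fx=6,fy=6,interpolation=cv2.INTER_CUBIC))
```

```text
t 21.25 tcp [508.7 -51.6  11.4] psi -81.31 F [1.51 9.45 3.61] op 54.7
shift now-axes [ 0.3  0.1 -3.5] turn -0.0002 | n50 0.06974797929283555 0.0012274009057742649
terra [256. 258.] ztop 32.3 U [-26.9  26.6] V [-38.1  16.1] allV [-37.2  16.5]
blue [255. 311.] ztop 46.2 U [-11.2  10.4] V [-29.   11.2] allV [-35.1 -22.9]
```

View pics/c15.png

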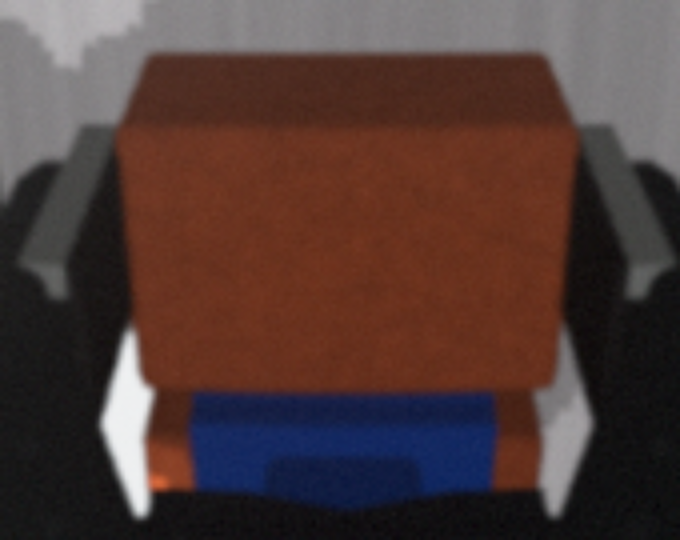

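View pics/cs15.png

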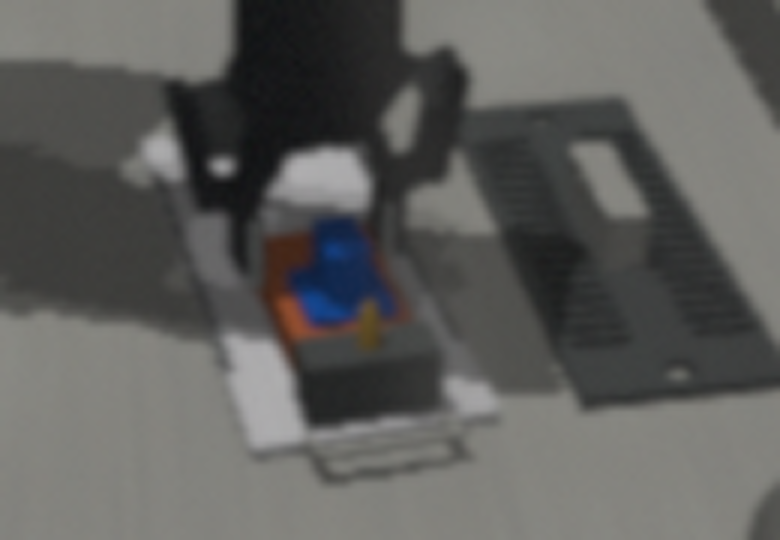

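Firm contact at 9.4 N. I'll relieve the load, release and rise.

>>> servo_tool:
  targets: [0, 0, -0.8, 0, 0, 0, 0, 0, 0, 0, 0, 0, 0, 0, 0, 0, 0, 0, 0, 0]

```text
time_s: 21.85
eef_pos: [0.5086, -0.0515, 0.0114]
eef_rot: [0.536, 0.461, 0.537, -0.46]
wrist_force: [2.0, 6.3, 2.3]
opening: 0.636
```

>>> servo_tool:
  targets: [0, 0, 0, 0, 0, 0, 0, 0, 0, 0, 0, 0, 0, 0, 0, 0, 0, 0, 0, 0]
  fingers: 75

```text
time_s: 22.35
eef_pos: [0.5086, -0.0526, 0.0115]
eef_rot: [0.537, 0.461, 0.536, -0.461]
wrist_force: [0.1, 0.6, -0.0]
opening: 0.88
```

>>> servo_tool:
  targets: [-10, 0, 0, 0, -30, 0, 0, 0, -40, 0, 0, 0, -40, 0, 0, 0, 0, 0, 0, 0]

```text
time_s: 22.85
eef_pos: [0.5128, -0.0537, 0.1383]
eef_rot: [0.54, 0.462, 0.533, -0.459]
wrist_force: [0.3, -0.6, 2.0]
opening: 0.879
```

Run:
```python
from h import *
plan(514.7,-94.6,90,-81.3)
cams.camera('wrist')
p,R,o=pose();im,d,X=wsnap('w16');plan(514.7,-94.6,90,-81.3);along('w16',p*1000,-81.3)
```

```text
t 22.85 tcp [512.8 -53.7 138.3] psi -81.28 F [ 0.3  -0.63  1.95] op 75.1
shift now-axes [48.5 -4.8 40.5] turn 0.0004 | n50 0.9695546861853248 0.002733262968728205
t 22.95 tcp [509.5 -52.7 133.3] psi -81.29 F [ 0.1  -0.64 -0.22] op 74.7
shift now-axes [43.4 -1.4 42.2] turn 0.0002 | n50 0.8678027589620065 0.0015486541394137039
terra [253. 193.] ztop 32.4 U [-29.5  23.8] V [-67.7  18.1] allV [-68.4  18.7]
blue [252. 234.] ztop 66.0 U [-12.3   6.8] V [-56.7 -25.9] allV [-75.4 -21.5]
```

View pics/w16.png

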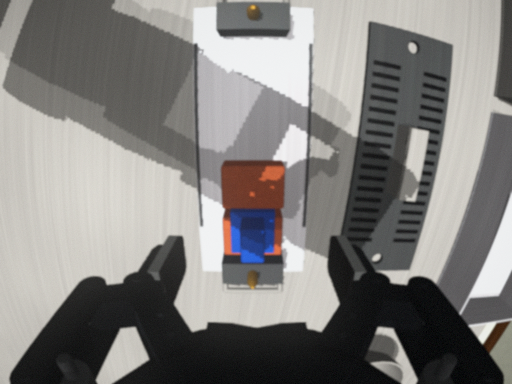

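Stone 1 sits tight against the tongue at (253,185) and in line. I'll take the gauge next.

>>> servo_tool:
  targets: [10, -0.5, 21, 0, 10, -0.5, 21, 0, 20, 0, 0, 0, 10, 0, 0, 0, 0, 0, 0, 0]
  fingers: 42

```text
time_s: 23.45
eef_pos: [0.5116, -0.093, 0.0788]
eef_rot: [0.534, 0.46, 0.538, -0.461]
wrist_force: [-1.0, 0.0, -0.1]
opening: 0.494
```

Run:
```python
from h import *
cams.camera('wrist')
p,R,o=pose();im,d,X=wsnap('w17');plan(514.7,-94.6,41,-81.3);along('w17',p*1000,-81.3)
```

```text
t 23.55 tcp [513.4 -93.5  81.1] psi -81.27 F [-0.35  0.12  0.34] op 42.2
shift now-axes [40.1  1.1  1.3] turn 0.0006 | n50 0.801430495481196 0.0038827850183165958
terra [260. 154.] ztop 32.5 U [-24.2  29. ] V [19.1 57.8] allV [19.1 58.3]
terra [226. 220.] ztop 32.3 U [-25.2 -12.2] V [-29.    9.6] allV [-35.8  10.3]
terra [292. 221.] ztop 32.5 U [16.5 29.1] V [-28.9   9.9] allV [-36.3  10.1]
blue [259. 218.] ztop 66.1 U [-8.  11.6] V [-17.3  14. ] allV [-22.4  18.1]
```

>>> servo_tool:
  targets: [15, 1.5, 1, 0, 15, 0, 0, 0, 10, 0, 0, 0, 0, 0, 0, 0, 0, 0, 0, 0]

```text
time_s: 24.05
eef_pos: [0.5156, -0.0947, 0.0414]
eef_rot: [0.536, 0.46, 0.537, -0.461]
wrist_force: [-0.2, 0.2, -0.8]
opening: 0.491
```

>>> servo_tool:
  targets: [0, 0, 0, 0, 0, 0, 0, 0, 0, 0, 0, 0, 0, 0, 0, 0, 0, 0, 0, 0]
  fingers: 5

```text
time_s: 24.55
eef_pos: [0.5163, -0.095, 0.0424]
eef_rot: [0.537, 0.461, 0.536, -0.46]
wrist_force: [-0.8, 0.7, 5.5]
opening: 0.219
```

```bash
python3 -c "
from h import *
plan(514.7,-94.6,40.4,-81.3)"
```

```text
t 24.55 tcp [516.3 -95.   42.4] psi -81.29 F [-0.85  0.75  5.51] op 18.7
shift now-axes [ 2.  -1.5 -0.6] turn 0.0002 | n50 0.039985348461726626 0.0014457709854253135
```

>>> servo_tool:
  targets: [-2, 0, 0, 0, -4, 0, 0, 0, -6, 0, 0, 0, -8, 0, 0, 0, -10, 0, 0, 0]

```text
time_s: 25.05
eef_pos: [0.5153, -0.0946, 0.072]
eef_rot: [0.536, 0.461, 0.537, -0.461]
wrist_force: [0.0, -0.2, -0.1]
opening: 0.221
```

>>> servo_tool:
  targets: [-15, 0, 0, 0, -15, 0, 0, 0, 0, 0, 0, 0, 0, 0, 0, 0, 0, 0, 0, 0]

```text
time_s: 25.55
eef_pos: [0.515, -0.0945, 0.1009]
eef_rot: [0.536, 0.46, 0.537, -0.461]
wrist_force: [-0.1, 0.4, -1.3]
opening: 0.222
```

Run:
```python
from h import *
p,R,o=pose();im,d,X=wsnap('w18');plan(509.5,-47,100,-81.3);along('w18',p*1000,-81.3)
```

```text
t 25.6 tcp [514.9 -94.5 100.7] psi -81.29 F [-0.06  0.43 -2.06] op 18.6
shift now-axes [  0.8   1.8 -47.8] turn 0.0002 | n50 0.9556177014336363 0.0010305247661973067
terra [257. 147.] ztop 32.6 U [-26.5  26.6] V [21.4 60.1] allV [21.4 60.4]
terra [256. 185.] ztop 32.1 U [-27.1  26.4] V [ 5.  11.9] allV [ 6.  12.1]
blue [256. 233.] ztop 124.6 U [-9.5  9.2] V [-14.   16.3] allV [-13.5  20.7]
```

View pics/w18.png

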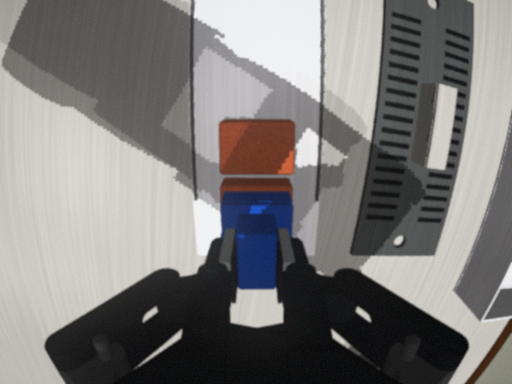

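>>> servo_tool:
  targets: [0, 0.5, -20, 0, 0, 0, -20, 0, 0, 0, -10.5, 0, 15, 0, 0, 0, 15, 0, 0, 0]

```text
time_s: 26.1
eef_pos: [0.5087, -0.0445, 0.0712]
eef_rot: [0.537, 0.46, 0.536, -0.46]
wrist_force: [-0.6, -0.5, -0.3]
opening: 0.22
```

>>> servo_tool:
  targets: [12, 0, 0, 0, 8, 0, 0, 0, 4, 0, 0, 0, 0, 0, 0, 0, 0, 0, 0, 0]

```text
time_s: 26.6
eef_pos: [0.5088, -0.045, 0.0478]
eef_rot: [0.537, 0.461, 0.536, -0.461]
wrist_force: [0.7, 0.4, -0.9]
opening: 0.216
```

Run:
```python
from h import *
plan(509.0,-47.5,42.4,-81.3);p,R,o=pose();im,d,X=wsnap('w19');along('w19',p*1000,-81.3);plan(509.0,-47.5,42.4,-81.3)
cv2.imwrite('pics/c19.png',cv2.resize(im[150:310,170:350],None,fx=4,fy=4))
```

```text
t 26.6 tcp [508.8 -45.   47.8] psi -81.3 F [ 0.66  0.43 -0.86] op 18.4
shift now-axes [ 5.4 -0.2  2.5] turn 0.0 | n50 0.1087633900972258 0.00016186845520897944
terra [215. 222.] ztop 32.5 U [-28.5 -20.1] V [-6.8 10.1] allV [-6.5 10.5]
terra [296. 222.] ztop 32.5 U [19.6 25.9] V [-4.8 10.1] allV [-4.7 10.6]
terra [256. 308.] ztop 100.6 U [-11.4  10.9] V [-8.6 12. ] allV [-83.7  10.9]
blue [256. 233.] ztop 71.5 U [-9.5  9.1] V [-14.1  16.3] allV [-13.6  20.7]
t 26.65 tcp [508.9 -45.   48. ] psi -81.3 F [ 0.23 -0.3  -0.25] op 18.5
shift now-axes [ 5.6 -0.3  2.5] turn 0.0 | n50 0.11185673463266627 0.00028478788825640896
```

View pics/c19.png

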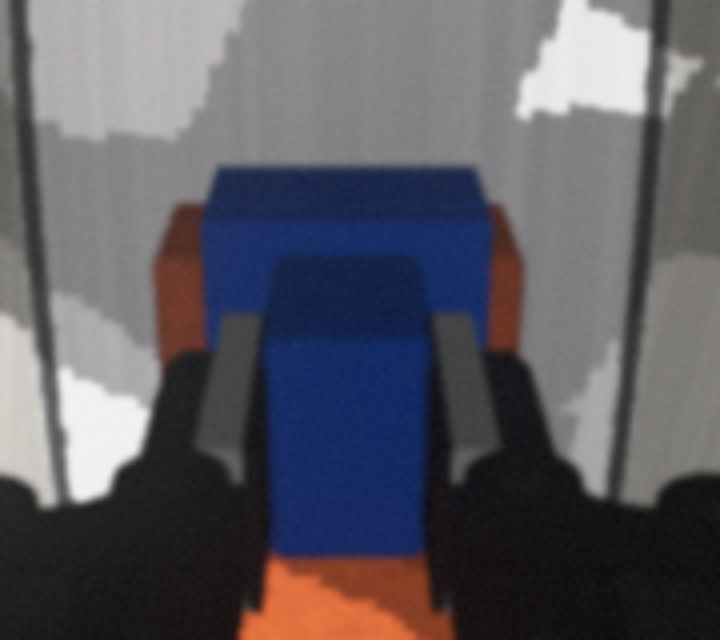

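>>> servo_tool:
  targets: [3, -1, 0, 0, 1.5, 0, 0, 0, 0.6, 0, 0, 0, 0, 0, 0, 0, 0, 0, 0, 0]

```text
time_s: 27.15
eef_pos: [0.5075, -0.045, 0.0424]
eef_rot: [0.537, 0.461, 0.536, -0.461]
wrist_force: [-0.0, 0.6, -0.4]
opening: 0.221
```

>>> servo_tool:
  targets: [0.3, 0, 0.5, 0, 0, 0, 0.5, 0, 0, 0, 0.5, 0, 0, 0, 0, 0, 0, 0, 0, 0]

```text
time_s: 27.65
eef_pos: [0.508, -0.0464, 0.0424]
eef_rot: [0.537, 0.461, 0.536, -0.46]
wrist_force: [-0.1, 3.3, 5.1]
opening: 0.221
```

Run:
```python
from h import *
plan(509.0,-47.5,42.4,-81.3);p,R,o=pose();im,d,X=wsnap('w20');along('w20',p*1000,-81.3);plan(509.0,-47.5,42.4,-81.3)
```

```text
t 27.65 tcp [508.  -46.4  42.4] psi -81.29 F [-0.12  3.32  5.09] op 18.8
shift now-axes [-0.   0.8  1.2] turn 0.0001 | n50 0.02496949505425738 0.000985803990193116
terra [215. 223.] ztop 32.5 U [-27.5 -20.6] V [-3.9 11.4] allV [-3.8 11.8]
terra [297. 222.] ztop 32.2 U [19.8 26.7] V [-3.2 11.4] allV [-3.2 11.9]
terra [256. 309.] ztop 118.0 U [-8.1  7.6] V [ 9.7 11.7] allV [-72.9  11.1]
blue [256. 233.] ztop 66.1 U [-9.5  9.1] V [-14.1  16.3] allV [-13.4  20.7]
t 27.7 tcp [508.  -46.4  42.4] psi -81.29 F [-0.96  3.89  4.75] op 18.9
shift now-axes [-0.   0.8  1.3] turn 0.0001 | n50 0.02512588312065902 0.0007740981019187632
```

>>> servo_tool:
  targets: [-0.4, 0, 0, 0, 0, 0, 0, 0, 0, 0, 0, 0, 0, 0, 0, 0, 0, 0, 0, 0]

```text
time_s: 28.2
eef_pos: [0.5077, -0.0467, 0.0424]
eef_rot: [0.537, 0.461, 0.536, -0.461]
wrist_force: [1.0, 0.2, 0.6]
opening: 0.217
```

>>> servo_tool:
  targets: [0, 0, 0, 0, 0, 0, 0, 0, 0, 0, 0, 0, 0, 0, 0, 0, 0, 0, 0, 0]
  fingers: 32

```text
time_s: 28.7
eef_pos: [0.5076, -0.0464, 0.0425]
eef_rot: [0.537, 0.461, 0.537, -0.461]
wrist_force: [-0.5, -0.2, -0.5]
opening: 0.38
```

>>> servo_tool:
  targets: [-5, 0, 0, 0, -20, 0, 0, 0, -40, 0, 0, 0, -40, 0, 0, 0, 0, 0, 0, 0]

```text
time_s: 29.2
eef_pos: [0.5117, -0.0476, 0.1538]
eef_rot: [0.54, 0.462, 0.533, -0.459]
wrist_force: [1.0, 0.5, -0.3]
opening: 0.373
```

Run:
```python
from h import *
cams.camera('wrist')
p,R,o=pose();im,d,X=wsnap('w21');along('w21',p*1000,-81.3);plan(459,395,140,-70)
im,d=snap('scene','scene21');X=world('scene',d);rects('st',X,im,d,.015,.032,(.35,.65,.1,.55),terra(im))
```

```text
terra [253. 223.] ztop 32.6 U [-29.1  24. ] V [-75.1  11. ] allV [-81.7  12.6]
blue [253. 181.] ztop 66.2 U [-12.    7.6] V [-13.2  17.3] allV [-18.3  21.6]
t 29.3 tcp [508.5 -46.7 149. ] psi -81.29 F [-0.24  0.35  0.01] op 31.6
shift now-axes [   8.4   17.9 -444.1] turn -0.197 | n50 8.881585789932487 1.3130756996307533
st [346. 142.] 123 z 23.7 c [460.2 393.9] sz [57.1 40.1] ang 23.7 mean [460.8 393.2]
```

View pics/w21.png

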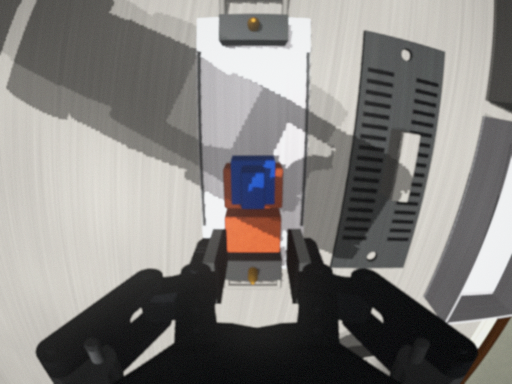

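Run:
```python
from h import *
z=np.load('pics/w10.npz');rects('timer',z['X'],z['im'],z['d'],.015,.03,(.3,.45,.2,.5),z['im'].min(-1)>150)
z=np.load('pics/scene21.npz');X=world('scene',z['d']);rects('timer',X,z['im'],z['d'],.012,.03,(.3,.45,.2,.5),z['im'].min(-1)>150)
```

```text
timer [95. 84.] 2230 z 21.1 c [352.8 346.8] sz [71.  50.2] ang 80.4 mean [354.7 346.6]
timer [318. 129.] 142 z 19.6 c [352.9 346. ] sz [67.3 50.1] ang 80.4 mean [353.9 345.3]
```

>>> servo_tool:
  targets: [0, 2, -48, 0, 0, 2, -48, 0, 0, 2, -48, 0, 0, 2, -48, 0, 0, 2, -48, 0]
  fingers: 76

```text
time_s: 29.85
eef_pos: [0.4794, 0.1939, 0.1457]
eef_rot: [0.536, 0.46, 0.537, -0.462]
wrist_force: [0.2, 0.4, -0.1]
opening: 0.888
```

>>> servo_tool:
  targets: [0, 2, -48, 0, 0, 2, -48, 0, 0, 2, -48, 0, 0, 2, -48, -0.1, 0, 0, 0, -0.097]

```text
time_s: 30.35
eef_pos: [0.4573, 0.3879, 0.1454]
eef_rot: [0.58, 0.402, 0.582, -0.403]
wrist_force: [0.1, -0.9, 0.5]
opening: 0.89
```

>>> servo_tool:
  targets: [0, 0, 0, 0, 0, 0, 0, 0, 0, 0, 0, 0, 0, 0, 0, 0, 0, 0, 0, 0]

```text
time_s: 30.85
eef_pos: [0.4604, 0.3826, 0.1476]
eef_rot: [0.579, 0.406, 0.579, -0.406]
wrist_force: [0.4, -0.2, 0.1]
opening: 0.888
```

Run:
```python
from h import *
p,R,o=pose();im,d,X=wsnap('w22');rects('st',X,im,d,.02,.032,(.35,.65,.3,.55),terra(im));plan(459,395.5,40,-70)
```

```text
st [259. 165.] 2505 z 25.2 c [458.1 397.2] sz [55.9 39.7] ang 19.8 mean [457.8 397.6]
t 30.9 tcp [460.4 382.7 147.6] psi -70.1 F [-0.72  0.21  0.72] op 76.2
shift now-axes [107.6   3.  -12.5] turn -0.0018 | n50 2.1526905745375764 0.01178075739166224
```

View pics/w22.png

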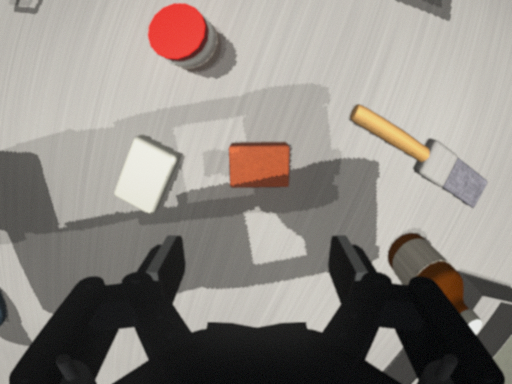

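>>> servo_tool:
  targets: [20, 1.2, -6, 0, 20, 1.2, -6, 0, 35, 0, 0, 0, 35, 0, 0, 0, 10, 0, 0, 0]

```text
time_s: 31.4
eef_pos: [0.4556, 0.3936, 0.0237]
eef_rot: [0.578, 0.404, 0.58, -0.408]
wrist_force: [-0.6, -0.5, -0.1]
opening: 0.89
```

>>> servo_tool:
  targets: [15, 0, 0, 0, 7, 0, 0, 0, 3, 0, 0, 0, 0, 0, 0, 0, 0, 0, 0, 0]

```text
time_s: 31.9
eef_pos: [0.459, 0.3959, 0.0036]
eef_rot: [0.58, 0.406, 0.579, -0.405]
wrist_force: [0.2, 0.4, 1.3]
opening: 0.886
```

Run:
```python
from h import *
plan(458.3,395.5,1,-70)
p,R,o=pose();im,d,X=wsnap('w23');rects('st',X,im,d,.02,.032,(.35,.65,.3,.55),terra(im));along('w23',p*1000,-70.1)
```

```text
t 31.9 tcp [459.  395.9   3.6] psi -70.0 F [0.22 0.41 1.28] op 75.7
shift now-axes [ 2.6 -0.8  0.1] turn -0.0 | n50 0.05178912077938874 0.00022412619908253282
st [255. 256.] 8095 z 25.1 c [457.9 396.7] sz [55.7 40.6] ang 21.2 mean [457. 399.]
terra [65. 24.] ztop 85.4 U [-59.8 -42.2] V [ 93.8 107.8] allV [ 93.5 107.6]
terra [255. 251.] ztop 26.3 U [-27.6  26.1] V [-17.8  20.4] allV [-17.7  20.9]
```

Well centred: V runs from -18 to 20 and U from -28 to 26. I'll close on the stone.

>>> servo_tool:
  targets: [1, 0, 0, 0, 0, 0, 0, 0, 0, 0, 0, 0, 0, 0, 0, 0, 0, 0, 0, 0]
  fingers: 45

```text
time_s: 32.45
eef_pos: [0.4588, 0.3958, 0.0024]
eef_rot: [0.579, 0.406, 0.579, -0.405]
wrist_force: [-0.5, -0.2, 5.8]
opening: 0.639
```

```bash
python3 -c "
from h import *
plan(508,-1,110,-81.3)"
```

```text
t 32.45 tcp [458.8 395.8   2.4] psi -70.0 F [-0.5  -0.2   5.76] op 54.6
shift now-axes [-107.9  -89.3  389.7] turn 0.1971 | n50 7.793952295027967 1.3142678954493603
```

>>> servo_tool:
  targets: [-3, 0, 0, 0, -7, 0, 0, 0, -30, 0, 0, 0, -40, 0, 0, 0, -30, 0, 0, 0]

```text
time_s: 32.95
eef_pos: [0.4583, 0.3955, 0.1134]
eef_rot: [0.579, 0.406, 0.579, -0.405]
wrist_force: [0.2, 0.3, -0.8]
opening: 0.642
```

>>> servo_tool:
  targets: [0, 0, 0, 0.1, 0, 0, 0, 0.097, 0, 0, 0, 0, 0, 0, 0, 0, 0, 0, 0, 0]

```text
time_s: 33.45
eef_pos: [0.4579, 0.3952, 0.1111]
eef_rot: [0.537, 0.46, 0.537, -0.46]
wrist_force: [0.2, -0.4, -2.5]
opening: 0.639
```

Run:
```python
from h import *
p,R,o=pose();im,d,X=wsnap('w24');along('w24',p*1000,-81.3)
plan(501,4,110,-81.3)
im,d=snap('scene','scene24');X=world('scene',d)
rects('handle',X,im,d,.03,.045,(.58,.75,-.2,.2),mn=40);rects('st',X,im,d,.02,.036,(.35,.65,-.2,.55),terra(im),15);rects('timer',X,im,d,.012,.03,(.3,.45,.2,.5),im.min(-1)>150)
```

```text
terra [159.  61.] ztop 84.8 U [-60.  -58.4] V [ 94.4 109.4] allV [ 94.5 109.3]
terra [256. 251.] ztop 135.0 U [-27.   26.7] V [-17.8  20.5] allV [-17.6  21. ]
t 33.5 tcp [457.9 395.3 111.1] psi -81.21 F [-0.54 -0.17 -1.81] op 54.3
shift now-axes [  1.2 -17.3 393.3] turn 0.0016 | n50 7.865616053439777 0.010751391986428929
handle [262. 218.] 161 z 34.1 c [656.4 -11.4] sz [23.3 69.7] ang 4.5 mean [657.9 -12.1]
st [227. 192.] 65 z 29.7 c [521.2 -67. ] sz [62.8 32.5] ang 44.3 mean [521.8 -63.7]
st [214. 196.] 188 z 30.0 c [ 517.4 -104.7] sz [55.2 39.8] ang 10.5 mean [ 518.7 -104.8]
```

>>> servo_tool:
  targets: [0, -2, 46, 0, 0, -2, 46, 0, 0, -2, 46, 0, 0, -2, 46, 0, 0, -2, 46, 0]

```text
time_s: 34.05
eef_pos: [0.4831, 0.1649, 0.1116]
eef_rot: [0.537, 0.46, 0.537, -0.46]
wrist_force: [1.0, -0.7, -1.3]
opening: 0.638
```

>>> servo_tool:
  targets: [0, -2, 46, 0, 0, -2, 46, 0, 0, -2, 46, 0, 0, -2, 34, 0.0016, 0, 0, 0, 0]

```text
time_s: 34.55
eef_pos: [0.5021, -0.0087, 0.1119]
eef_rot: [0.536, 0.462, 0.535, -0.462]
wrist_force: [0.7, 0.2, -2.0]
opening: 0.639
```

>>> servo_tool:
  targets: [0, 0, 0, 0, 0, 0, 0, 0, 0, 0, 0, 0, 0, 0, 0, 0, 0, 0, 0, 0]

```text
time_s: 35.05
eef_pos: [0.5012, -0.0038, 0.1115]
eef_rot: [0.536, 0.461, 0.537, -0.461]
wrist_force: [-0.3, -0.2, -2.2]
opening: 0.638
```

Run:
```python
from h import *
p,R,o=pose();im,d,X=wsnap('w25');along('w25',p*1000,-81.3)
plan(501.5,-4.6,9.5,-81.3)
```

```text
terra [256. 255.] ztop 135.4 U [-27.   26.9] V [-17.5  20.5] allV [-118.5   21. ]
t 35.1 tcp [501.2  -4.  111.5] psi -81.31 F [-0.17  0.27 -1.27] op 54.9
shift now-axes [102.    0.2   0.6] turn -0.0002 | n50 2.039321262121465 0.001475593053732045
```

View pics/w25.png

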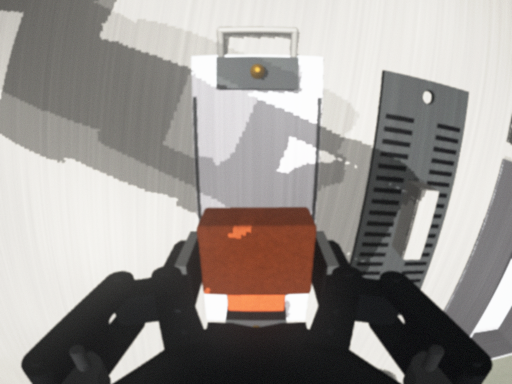

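Run:
```python
from h import *
im,d=snap('scene','scene25');X=world('scene',d)
rects('blue',X,im,d,.02,.08,(.4,.65,-.2,.2),blue(im),15);rects('blktop',X,im,d,.06,.08,(.4,.65,-.2,.2),blue(im),15)
z=np.load('pics/scene9.npz');X=world('scene',z['d']);rects('blktop9',X,z['im'],z['d'],.06,.08,(.4,.65,-.2,.2),blue(z['im']),15)
cv2.imwrite('pics/crop25.png',cv2.resize(im[90:260,120:440],None,fx=2.5,fy=2.5,interpolation=cv2.INTER_CUBIC))
```

```text
blue [230. 185.] 181 z 49.4 c [510.9 -50.1] sz [39.9 40. ] ang 12.3 mean [515.4 -50.3]
blktop [230. 180.] 58 z 63.9 c [509.6 -47.1] sz [21.4 33. ] ang 5.3 mean [510.4 -48.2]
blktop9 [215. 187.] 61 z 63.8 c [516.4 -96.2] sz [21.6 31.5] ang 11.9 mean [518.  -96.9]
```

View pics/crop25.png

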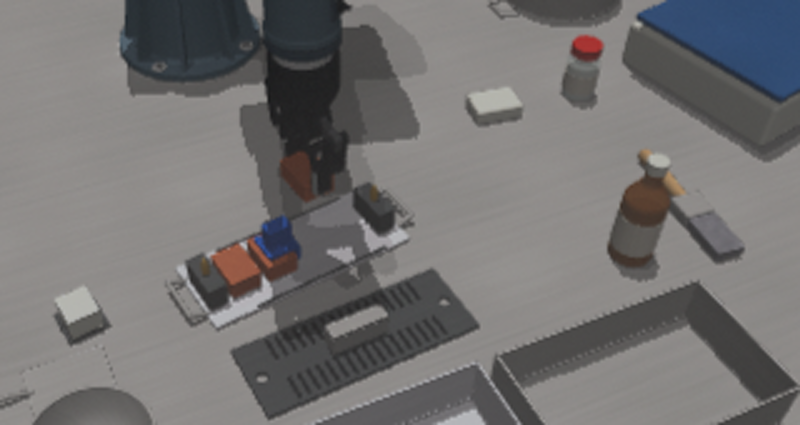

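Gauge and stone 1 are in place, with a visible gap to the end stone. I'll lower stone 2 about 4–5 mm clear of the tongue.

>>> servo_tool:
  targets: [30, 0, 0, 0, 30, 0, 0, 0, 25, 0, 0, 0, 12, 0, 0, 0, 4, 0, 0, 0]

```text
time_s: 35.65
eef_pos: [0.5003, -0.0044, 0.0093]
eef_rot: [0.535, 0.461, 0.537, -0.461]
wrist_force: [0.0, 0.9, -2.1]
opening: 0.641
```

>>> servo_tool:
  targets: [0.6, 0, 0, 0, 0.4, 0, 0, 0, 0, 0, 0, 0, 0, 0, 0, 0, 0, 0, 0, 0]

```text
time_s: 36.15
eef_pos: [0.5017, -0.0048, 0.0101]
eef_rot: [0.537, 0.461, 0.536, -0.461]
wrist_force: [0.2, 0.5, -2.2]
opening: 0.639
```

```bash
python3 -c "
from h import *
plan(502.1,-8.6,8.5,-81.3)"
```

```text
t 36.15 tcp [501.7  -4.8  10.1] psi -81.38 F [ 0.21  0.53 -2.16] op 54.6
shift now-axes [ 1.6 -0.2  3.8] turn -0.0014 | n50 0.07666354356568925 0.009257895047847527
```

>>> servo_tool:
  targets: [0.8, 0, 1, 0, 0, 0, 1, 0, 0, 0, 0.5, 0, 0, 0, 0, 0, 0, 0, 0, 0]

```text
time_s: 36.65
eef_pos: [0.5016, -0.0072, 0.0087]
eef_rot: [0.536, 0.461, 0.536, -0.461]
wrist_force: [-0.4, -0.1, -1.2]
opening: 0.639
```

>>> servo_tool:
  targets: [0, 0, 0.5, 0, 0, 0, 0, 0, 0, 0, 0, 0, 0, 0, 0, 0, 0, 0, 0, 0]

```text
time_s: 37.15
eef_pos: [0.5017, -0.0076, 0.0087]
eef_rot: [0.536, 0.461, 0.536, -0.461]
wrist_force: [-0.1, 0.7, -1.7]
opening: 0.642
```

>>> servo_tool:
  targets: [0, 0, 0.4, 0, 0, 0, 0, 0, 0, 0, 0, 0, 0, 0, 0, 0, 0, 0, 0, 0]

```text
time_s: 37.65
eef_pos: [0.5017, -0.008, 0.0087]
eef_rot: [0.536, 0.461, 0.536, -0.461]
wrist_force: [0.0, 1.5, -1.8]
opening: 0.637
```

Run:
```python
from h import *
plan(502.1,-8.6,8.5,-81.3)
for i in range(3):
    p,R,o=pose();im,d,X=wsnap('w26');print(np.round(o['wrist_force'],2))
along('w26',p*1000,-81.3)
cv2.imwrite('pics/c26.png',cv2.resize(im[200:335,170:340],None,fx=4,fy=4))
```

```text
t 37.65 tcp [501.7  -8.    8.7] psi -81.38 F [ 0.03  1.49 -1.77] op 54.4
shift now-axes [0.2 0.3 0.6] turn -0.0014 | n50 0.012943442217405121 0.009261797327774102
[ 0.03  1.49 -1.77]
[-0.36  1.08 -1.83]
[ 0.05  1.03 -1.52]
terra [256. 254.] ztop 32.6 U [-26.9  26.9] V [-35.3  20.6] allV [-34.7  21. ]
blue [256. 310.] ztop 49.2 U [-11.   10.7] V [-24.3  11.6] allV [-32.5  10.9]
```

View pics/c26.png

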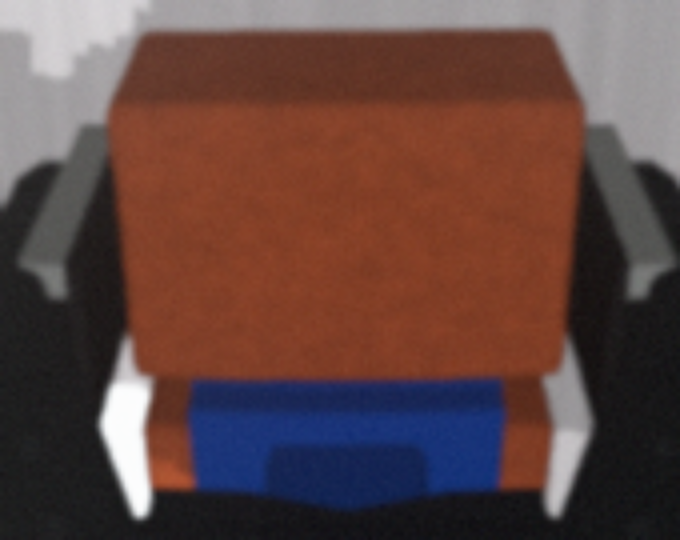

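>>> servo_tool:
  targets: [0, 0, 0.4, 0, 0, 0, 0, 0, 0, 0, 0, 0, 0, 0, 0, 0, 0, 0, 0, 0]

```text
time_s: 38.3
eef_pos: [0.5017, -0.0083, 0.0087]
eef_rot: [0.536, 0.461, 0.536, -0.461]
wrist_force: [-0.2, 1.2, -1.6]
opening: 0.638
```

Run:
```python
from h import *
plan(502.1,-8.6,8.5,-81.3)
for i in range(4):
    p,R,o=pose();cams.camera('side');print(np.round(o['wrist_force'],2),p.round(4))
```

```text
t 38.3 tcp [501.7  -8.3   8.7] psi -81.38 F [-0.24  1.17 -1.62] op 54.5
shift now-axes [0.2 0.3 0.3] turn -0.0014 | n50 0.006672406650824171 0.009354863060512676
[-0.24  1.17 -1.62] [ 0.5017 -0.0083  0.0087]
[-0.97  0.52 -1.54] [ 0.5017 -0.0084  0.0087]
[ 0.01  1.55 -2.17] [ 0.5018 -0.0084  0.0087]
[-0.98  0.55 -1.68] [ 0.5018 -0.0084  0.0087]
```

>>> servo_tool:
  targets: [0, 0, 0.3, 0, 0, 0, 0, 0, 0, 0, 0, 0, 0.3, 0, 0, 0, 0, 0, 0, 0]

```text
time_s: 39.0
eef_pos: [0.502, -0.0088, 0.0084]
eef_rot: [0.536, 0.461, 0.536, -0.461]
wrist_force: [-0.4, 0.9, -2.0]
opening: 0.641
```

>>> servo_tool:
  targets: [0, 0, 0, 0, 0, 0, 0, 0, 0, 0, 0, 0, 0, 0, 0, 0, 0, 0, 0, 0]
  fingers: 75

```text
time_s: 39.5
eef_pos: [0.502, -0.0088, 0.0085]
eef_rot: [0.536, 0.461, 0.536, -0.461]
wrist_force: [0.4, 0.2, 0.2]
opening: 0.875
```

>>> servo_tool:
  targets: [-10, 0, 0, 0, -30, 0, 0, 0, -40, 0, 10, 0, -40, 0, 15, 0, 0, 0, 0, 0]

```text
time_s: 40.0
eef_pos: [0.5103, -0.0359, 0.1353]
eef_rot: [0.54, 0.463, 0.532, -0.46]
wrist_force: [2.2, -0.4, 0.7]
opening: 0.877
```

Run:
```python
from h import *
cams.camera('wrist');cams.camera('wrist')
p,R,o=pose();im,d,X=wsnap('w27');plan(507.7,-46.6,85,-81.3);along('w27',p*1000,-81.3)
cv2.imwrite('pics/c27.png',cv2.resize(im[100:290,160:350],None,fx=3.5,fy=3.5,interpolation=cv2.INTER_CUBIC))
```

```text
t 40.15 tcp [505.4 -33.4 128.6] psi -81.4 F [ 0.32  0.35 -0.75] op 74.8
shift now-axes [43.6  0.3 13.4] turn -0.0017 | n50 0.8723326631408297 0.011380429478173557
terra [255. 156.] ztop 32.5 U [-27.5  25.8] V [ 8.3 45.9] allV [ 8.3 46.3]
terra [255. 245.] ztop 32.4 U [-27.9  25.4] V [-87.7  -3.2] allV [-95.2  -1.6]
blue [255. 207.] ztop 66.2 U [-10.3   9.1] V [-28.3   2.1] allV [-33.    6.5]
```

View pics/c27.png

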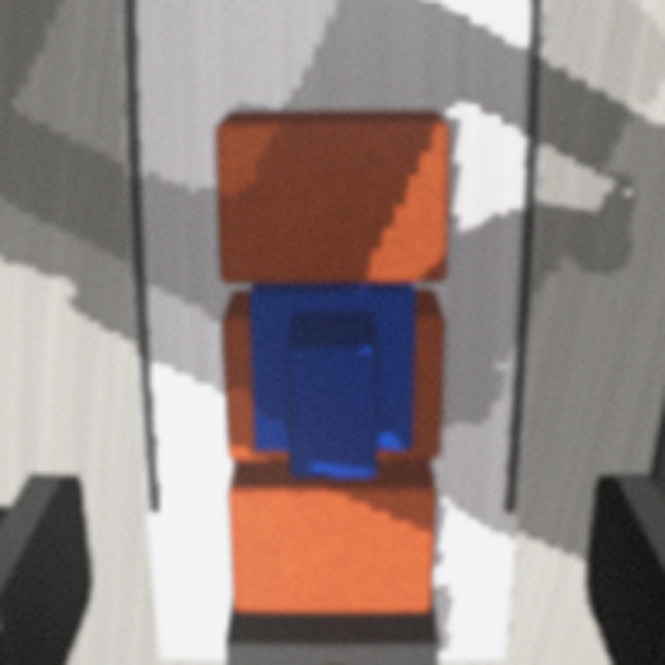

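>>> servo_tool:
  targets: [20, 0.3, 6.5, 0, 20, 0, 7, 0, 4, 0, 0, 0, 0, 0, 0, 0, 0, 0, 0, 0]
  fingers: 42

```text
time_s: 40.65
eef_pos: [0.5078, -0.0463, 0.0844]
eef_rot: [0.536, 0.461, 0.536, -0.461]
wrist_force: [0.1, 0.9, 0.4]
opening: 0.488
```

Run:
```python
from h import *
p,R,o=pose();im,d,X=wsnap('w28');plan(507.7,-46.6,42.4,-81.3);along('w28',p*1000,-81.3)
```

```text
t 40.7 tcp [508.2 -46.4  84.8] psi -81.36 F [ 0.48  0.78 -0.66] op 41.9
shift now-axes [42.4 -0.5  0.1] turn -0.0011 | n50 0.848865381620556 0.007267612923583114
terra [256. 152.] ztop 32.5 U [-26.8  26.8] V [19.9 58.6] allV [19.9 58.9]
terra [256. 258.] ztop 32.4 U [-27.2  26.6] V [-75.3   9.5] allV [-83.1  10.7]
terra [255. 319.] ztop 54.5 U [-4.4  2.7] V [-93.   10.7] allV [-92.9  -1.5]
blue [256. 214.] ztop 66.2 U [-10.    9.5] V [-16.1  14.5] allV [-21.   18.8]
```

The seam matches the earlier firm-contact reading: 1.1 mm of edge offset against 1.0 mm then. I'll take the gauge.

>>> servo_tool:
  targets: [15, -0.5, 0, 0, 15, 0, 0, 0, 9, 0, 0, 0, 3, 0, 0, 0, 0, 0, 0, 0]

```text
time_s: 41.2
eef_pos: [0.5075, -0.0467, 0.0425]
eef_rot: [0.536, 0.461, 0.536, -0.461]
wrist_force: [-0.8, 0.1, -0.1]
opening: 0.489
```

>>> servo_tool:
  targets: [0, 0, 0, 0, 0, 0, 0, 0, 0, 0, 0, 0, 0, 0, 0, 0, 0, 0, 0, 0]
  fingers: 5

```text
time_s: 41.7
eef_pos: [0.5082, -0.047, 0.0433]
eef_rot: [0.537, 0.461, 0.536, -0.461]
wrist_force: [0.1, -0.2, 6.0]
opening: 0.222
```

>>> servo_tool:
  targets: [-2, 0, 0, 0, -4, 0, 0, 0, -6, 0, 0, 0, -8, 0, 0, 0, -10, 0, 0, 0]

```text
time_s: 42.2
eef_pos: [0.5072, -0.0467, 0.0729]
eef_rot: [0.536, 0.461, 0.536, -0.461]
wrist_force: [0.1, -0.7, -0.5]
opening: 0.219
```

>>> servo_tool:
  targets: [-25, 0, 0, 0, -25, 0, 0, 0, -5, 0, 0, 0, 0, 0, 0, 0, 0, 0, 0, 0]

```text
time_s: 42.7
eef_pos: [0.5068, -0.0466, 0.1265]
eef_rot: [0.536, 0.461, 0.537, -0.461]
wrist_force: [0.1, 0.4, -0.8]
opening: 0.216
```

Run:
```python
from h import *
p,R,o=pose();im,d,X=wsnap('w29');plan(501.4,-280.4,110,-81);along('w29',p*1000,-81.3)
```

```text
t 42.75 tcp [506.5 -46.5 126.1] psi -81.39 F [-0.35  0.28 -0.87] op 18.9
shift now-axes [ 16.  -40.  230.5] turn -0.0067 | n50 4.610506961528193 0.0448693644415841
terra [258. 143.] ztop 32.5 U [-25.5  27.7] V [20.7 58.9] allV [20.7 59. ]
terra [258. 182.] ztop 32.2 U [-25.7  27.6] V [-1.2 11. ] allV [-1.1 11.2]
blue [256. 234.] ztop 149.3 U [-9.5  9.2] V [-15.6  15.2] allV [-14.8  19.7]
```

View pics/w29.png

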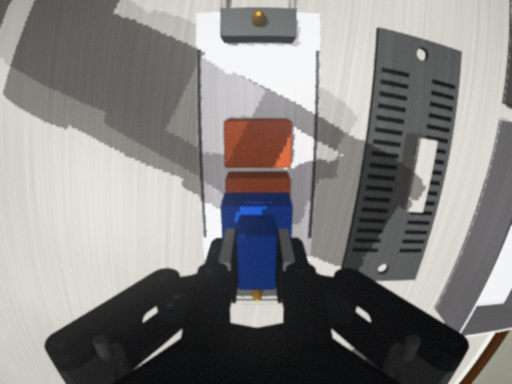

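```bash
python3 -c "
from h import *
plan(500.9,-277.2,110,-81)"
```

```text
t 42.75 tcp [506.5 -46.5 126.1] psi -81.39 F [-0.35  0.28 -0.87] op 18.9
shift now-axes [ 16.  -40.  227.3] turn -0.0067 | n50 4.545731157399939 0.0448693644415841
```

>>> servo_tool:
  targets: [0, -8, 45.4, 0, 0, -8, 45.4, 0, 0, -8, 45.4, 0, 0, -8, 45.4, 0, 0, -8, 45.4, -0.0067]

```text
time_s: 43.25
eef_pos: [0.5009, -0.2784, 0.1258]
eef_rot: [0.537, 0.459, 0.539, -0.459]
wrist_force: [-0.4, 0.7, -0.7]
opening: 0.223
```

>>> servo_tool:
  targets: [10, 0, 0, 0, 10, 0, 0, 0, 0, 0, 0, 0, 0, 0, 0, 0, 0, 0, 0, 0]

```text
time_s: 43.75
eef_pos: [0.5022, -0.276, 0.1074]
eef_rot: [0.538, 0.459, 0.538, -0.459]
wrist_force: [0.2, -0.6, -0.8]
opening: 0.219
```

Run:
```python
from h import *
p,R,o=pose();im,d,X=wsnap('w30');plan(500.9,-277.2,46,-81);along('w30',p*1000,-81)
c,s=np.cos(np.radians(-81)),np.sin(np.radians(-81));u=np.array([-s,c]);v=-np.array([c,s])
X=X*1000;q=X[...,:2]-p[:2]*1000;U=q@u;V=q@v
m=(d>0)&(X[...,2]>27)&(X[...,2]<36)&(np.abs(U)<50)&(np.abs(V)<60)&~blue(im)
print('dock top U',np.percentile(U[m],[1,99]).round(1),'V',np.percentile(V[m],[1,50,99]).round(1),m.sum())
cv2.imwrite('pics/c30.png',cv2.resize(im[120:310,160:350],None,fx=3.5,fy=3.5,interpolation=cv2.INTER_CUBIC))
```

```text
t 43.8 tcp [ 502.4 -276.3  107.8] psi -80.91 F [-0.3   0.15 -1.23] op 18.7
shift now-axes [61.8 -1.6  0.6] turn 0.0016 | n50 1.235471835998985 0.01093771002964472
terra [304.   7.] ztop 31.9 U [13.4 59.6] V [148.4 150. ] allV [148.2 149.9]
blue [256. 234.] ztop 130.3 U [-9.5  9.2] V [-14.5  15.3] allV [-14.2  19.8]
dock top U [-22.2  20.2] V [4.1 6.  7.3] 274
```

View pics/c30.png

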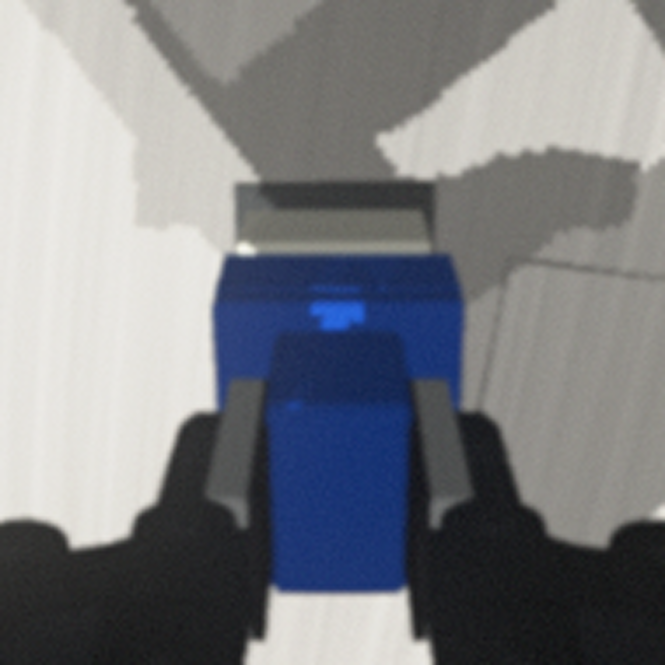

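>>> servo_tool:
  targets: [20, -1.3, 1.5, 0, 20, 0, 0, 0, 15, 0, 0, 0, 5, 0, 0, 0, 2, 0, 0, 0]

```text
time_s: 44.3
eef_pos: [0.5008, -0.2785, 0.045]
eef_rot: [0.537, 0.459, 0.538, -0.459]
wrist_force: [0.5, 0.2, -1.1]
opening: 0.216
```

>>> servo_tool:
  targets: [0.7, 0, 0, 0, 0.5, 0, 0, 0, 0, 0, 0, 0, 0, 0, 0, 0, 0, 0, 0, 0]

```text
time_s: 44.8
eef_pos: [0.501, -0.2791, 0.0445]
eef_rot: [0.538, 0.459, 0.537, -0.459]
wrist_force: [0.1, 0.6, -1.1]
opening: 0.219
```

>>> servo_tool:
  targets: [0.6, 0, 0.5, 0, 0, 0, 0.5, 0, 0, 0, 0, 0, 0, 0, 0, 0, 0, 0, 0, 0]

```text
time_s: 45.3
eef_pos: [0.501, -0.2799, 0.0436]
eef_rot: [0.538, 0.459, 0.538, -0.459]
wrist_force: [0.2, 0.7, -1.5]
opening: 0.219
```

>>> servo_tool:
  targets: [0.5, 0, 0.4, 0, 0, 0, 0.4, 0, 0, 0, 0.4, 0, 0, 0, 0, 0, 0, 0, 0, 0]

```text
time_s: 45.8
eef_pos: [0.5013, -0.2808, 0.0433]
eef_rot: [0.538, 0.459, 0.538, -0.459]
wrist_force: [-2.0, 3.6, 5.8]
opening: 0.22
```

>>> servo_tool:
  targets: [0, 0, 0.4, 0, 0, 0, 0.4, 0, 0, 0, 0, 0, 0, 0, 0, 0, 0, 0, 0, 0]

```text
time_s: 46.3
eef_pos: [0.5013, -0.2808, 0.0433]
eef_rot: [0.537, 0.459, 0.538, -0.459]
wrist_force: [-2.3, 7.1, 7.7]
opening: 0.221
```

Seated and in contact with the dock. I'll relieve and release.

>>> servo_tool:
  targets: [-0.4, 0, -0.8, 0, 0, 0, 0, 0, 0, 0, 0, 0, 0, 0, 0, 0, 0, 0, 0, 0]

```text
time_s: 46.8
eef_pos: [0.5012, -0.2808, 0.0434]
eef_rot: [0.538, 0.459, 0.538, -0.459]
wrist_force: [0.3, 4.4, 1.4]
opening: 0.219
```

>>> servo_tool:
  targets: [0, 0, 0, 0, 0, 0, 0, 0, 0, 0, 0, 0, 0, 0, 0, 0, 0, 0, 0, 0]
  fingers: 32

```text
time_s: 47.3
eef_pos: [0.5012, -0.2813, 0.0435]
eef_rot: [0.538, 0.459, 0.538, -0.459]
wrist_force: [-0.9, 0.5, -0.4]
opening: 0.374
```

>>> servo_tool:
  targets: [-5, 0, 0, 0, -20, 0, 0, 0, -40, 0, 0, 0, -45, 0, 0, 0, -45, 0, 0, 0]

```text
time_s: 47.8
eef_pos: [0.5009, -0.2808, 0.2002]
eef_rot: [0.538, 0.459, 0.538, -0.459]
wrist_force: [0.0, -0.2, -0.6]
opening: 0.376
```

Run:
```python
from h import *
cams.camera('wrist')
im,d,X=wsnap('w31');plan(655,-12,150,4.5-90)
bx=(.4,.62,-.4,-.2)
rects('grip',X,im,d,.058,.075,bx,blue(im));rects('gplate',X,im,d,.032,.045,bx,blue(im))
im,d=snap('scene','scene31');X=world('scene',d)
rects('handle',X,im,d,.03,.045,(.58,.75,-.2,.2),mn=40);rects('st',X,im,d,.02,.036,(.35,.65,-.2,.55),terra(im),15);rects('plate',X,im,d,.003,.012,(.57,.75,-.2,.25),im.max(-1)<110)
rects('posts',X,im,d,.034,.042,(.4,.6,-.25,.2))
cv2.imwrite('pics/crop31.png',cv2.resize(im[90:260,120:440],None,fx=2.5,fy=2.5,interpolation=cv2.INTER_CUBIC))
```

```text
t 47.9 tcp [ 504.6 -283.9  206.8] psi -80.99 F [ 0.17  0.58 -0.24] op 31.9
shift now-axes [  55.9  190.6 -245.6] turn 0.0788 | n50 4.912372609458972 0.5250727595769972
grip [253. 169.] 628 z 64.9 c [ 501.2 -280.6] sz [19.4 31.9] ang 9.1 mean [ 501.2 -279.7]
gplate [253. 161.] 724 z 37.4 c [ 501.5 -281.9] sz [40.1 42.3] ang 9.1 mean [ 501.2 -277.9]
handle [262. 218.] 160 z 33.9 c [656.5 -11. ] sz [22.2 70. ] ang 4.7 mean [657.6 -12.1]
st [235. 187.] 405 z 29.2 c [508.  -33.8] sz [57.7 87.6] ang 9.5 mean [511.2 -35.5]
st [214. 196.] 213 z 29.5 c [ 518.4 -104.4] sz [59.1 40.1] ang 9.2 mean [ 521.7 -105. ]
plate [260. 227.] 1919 z 4.9 c [657.2 -11.3] sz [102.1 265.6] ang 4.0 mean [661.2 -19.1]
posts [269. 170.] 91 z 36.4 c [489.  89.] sz [64.3 24.1] ang 9.6 mean [491.6  88.3]
posts [202. 199.] 112 z 36.2 c [ 523.3 -141.4] sz [61.7 24.6] ang 9.2 mean [ 524.8 -141.8]
```

View pics/crop31.png

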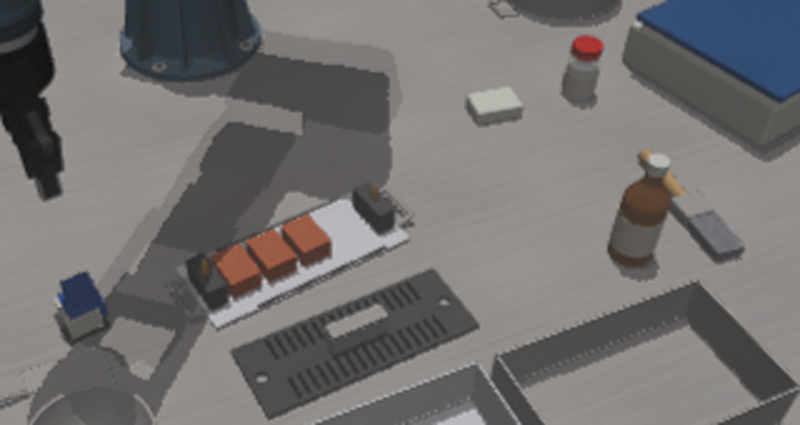

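View pics/w31.png

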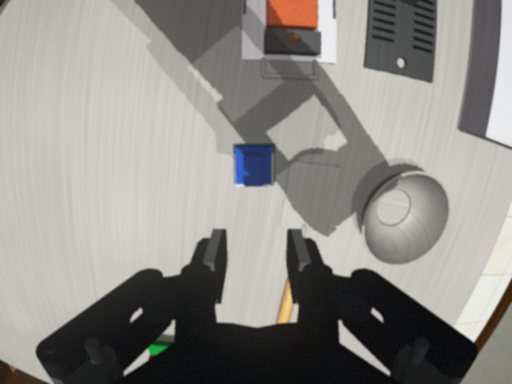

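The row looks even and the gauge is back on its dock at (253,165). I'll take one overhead look at the tray and plate to get precise pin and hole positions.

>>> servo_tool:
  targets: [-10, 18, -42, 0, -10, 18, -42, 0, -10, 18, -42, 0, 0, 18, -42, 0, 0, 18, -42, 0]

```text
time_s: 48.45
eef_pos: [0.5569, -0.0577, 0.2278]
eef_rot: [0.537, 0.459, 0.538, -0.459]
wrist_force: [0.4, -0.6, -0.8]
opening: 0.373
```

>>> servo_tool:
  targets: [0, 0, 0, 0, 0, 0, 0, 0, 0, 0, 0, 0, 0, 0, 0, 0, 0, 0, 0, 0]

```text
time_s: 48.95
eef_pos: [0.557, -0.0609, 0.2283]
eef_rot: [0.537, 0.46, 0.537, -0.46]
wrist_force: [0.1, -0.2, -0.6]
opening: 0.377
```

Run:
```python
from h import *
p,R,o=pose();im,d,X=wsnap('w32');plan(655,-12,150,4.5-90);along('w32',p*1000,-81.3)
rects('st',X,im,d,.028,.036,(.4,.6,-.2,.15),terra(im))
rects('posts',X,im,d,.034,.041,(.4,.6,-.25,.2))
rects('pins',X,im,d,.046,.075,(.4,.6,-.25,.2),mn=4)
rects('handle',X,im,d,.03,.04,(.58,.75,-.2,.2))
rects('plate',X,im,d,.002,.012,(.57,.75,-.25,.25),im.max(-1)<130)
```

```text
t 49.0 tcp [557.  -60.8 228.3] psi -81.11 F [ 0.36  0.34 -1.03] op 32.1
shift now-axes [ 78.3 104.4 -33. ] turn 0.0767 | n50 2.087066686327708 0.5113198794513809
terra [222. 112.] ztop 32.7 U [-59.3 -18.9] V [42.2 79.5] allV [42.2 79.5]
terra [223. 151.] ztop 32.6 U [-59.5 -19.1] V [-5.5 31.8] allV [-5.5 32.7]
terra [224. 190.] ztop 32.4 U [-59.6 -19.6] V [-53.7 -15.5] allV [-61.4 -14.9]
st [217. 112.] 1534 z 31.2 c [502.2  -7.6] sz [55.  37.6] ang 7.5 mean [502.8  -7.4]
st [218. 152.] 1465 z 31.2 c [509.9 -54.5] sz [55.  38.5] ang 8.2 mean [510.  -54.3]
st [218. 191.] 1368 z 31.2 c [ 516.2 -102.1] sz [54.1 39.6] ang 8.3 mean [ 516.5 -101.5]
posts [216.  27.] 1003 z 37.3 c [487.1  91.1] sz [61.2 25. ] ang 8.2 mean [487.9  90.6]
posts [219. 221.] 788 z 37.2 c [ 521.2 -140.1] sz [60.  24.4] ang 8.3 mean [ 522.1 -138.6]
pins [214.  23.] 70 z 54.3 c [487.9  90.5] sz [9.8 8.8] ang 87.5 mean [488.1  89.9]
pins [217. 226.] 47 z 52.2 c [ 521.2 -138.2] sz [9.6 5.4] ang 5.1 mean [ 521.3 -137.8]
handle [345. 135.] 997 z 35.2 c [655.1  -9.8] sz [21.2 70.7] ang 4.1 mean [654.4  -9.5]
plate [336. 128.] 13166 z 5.5 c [655.2 -10.5] sz [101.1 266.6] ang 4.4 mean [652.4  -5.1]
```

View pics/w32.png

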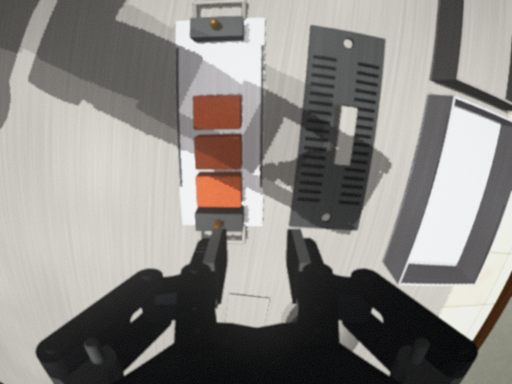

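Run:
```python
from h import *
z=np.load('pics/scene31.npz');X=world('scene',z['d'])
m=(X[...,2]>.02)&(X[...,2]<.3)&(X[...,0]>.68)&(X[...,0]<.95)&(X[...,1]>-.08)&(X[...,1]<.06)
P=X[m];print('bin xmin',np.percentile(P[:,0],[0,1,5]),'zmax',P[:,2].max())
z=np.load('pics/w32.npz');im=z['im'];X=z['X']*1000
c=cams.camera_params('wrist');K=np.array(c['intrinsics']);M=np.array(c['mount'])
p=np.array([557.0,-60.85,228.3])/1000;psi=np.radians(-81.11);R=np.array([[0,-np.sin(psi),np.cos(psi)],[0,np.cos(psi),np.sin(psi)],[-1,0,0]])
def ray(u,v,zz):
    a=(u-K[0,2])/K[0,0];b=(v-K[1,2])/K[1,1];r=np.hypot(a,b)
    dd=np.array([a*np.sin(r)/r,b*np.sin(r)/r,np.cos(r)]); w=R@(M[:3,:3]@dd); o=R@M[:3,3]+p
    return (o+w*(zz-o[2])/w[2])*1000
H=[]
for u0,v0 in ((348,44),(326,217)):
    g=im[v0-9:v0+10,u0-9:u0+10].min(-1); t=(int(g.max())+int(np.median(g)))/2
    n,l,s,cc=cv2.connectedComponentsWithStats((g>t).astype(np.uint8))
    i=1+np.argmin(np.hypot(*(cc[1:]-9).T)+ (s[1:,4]<8)*99); uv=cc[i]+[u0-9,v0-9]; h=ray(*uv,0.003);H.append(h[:2]);print(uv.round(1),s[i,4],h.round(1))
H=np.array(H);dv=H[0]-H[1];print('mid',H.mean(0).round(1),'dist',np.hypot(*dv).round(1),'yaw',np.degrees(np.arctan2(-dv[0],dv[1])).round(2))
P=[]
for u0,v0 in ((214,23),(217,226)):
    pass
```

```text
bin xmin [0.77530309 0.7762875  0.77734367] zmax 0.06694362489542757
[347.5  43.4] 54 [646.9 106.2   3. ]
[325.3 216.8] 39 [ 663.3 -125.8    3. ]
mid [655.1  -9.8] dist 232.6 yaw 4.06
```

>>> servo_tool:
  targets: [5, 26, -8.5, 0, 20, 26, -8.5, 0, 35, 26, -8.5, 0, 40, 26, -8.5, 0.04, 40, 0, 0, 0.04]
  fingers: 50

```text
time_s: 49.5
eef_pos: [0.6574, -0.0093, 0.0876]
eef_rot: [0.519, 0.481, 0.518, -0.48]
wrist_force: [-0.1, -0.1, -0.2]
opening: 0.587
```

>>> servo_tool:
  targets: [0, 0, 0, 0, 0, 0, 0, 0, 0, 0, 0, 0, 0, 0, 0, 0, 0, 0, 0, 0]

```text
time_s: 50.0
eef_pos: [0.6559, -0.0103, 0.0911]
eef_rot: [0.52, 0.481, 0.518, -0.48]
wrist_force: [0.2, 0.1, 0.4]
opening: 0.583
```

Run:
```python
from h import *
p,R,o=pose();im,d,X=wsnap('w33');plan(655.1,-10.3,12,-85.8)
rects('handle',X,im,d,.03,.042,(.58,.75,-.2,.2))
```

```text
t 50.05 tcp [655.6 -10.2  90.5] psi -85.59 F [-0.37  0.08 -0.33] op 50.3
shift now-axes [78.5 -0.7  0. ] turn 0.0037 | n50 1.5705846133700112 0.024684500623826554
handle [256. 201.] 2512 z 35.2 c [655.4  -9.3] sz [20.2 69.8] ang 4.2 mean [655.2  -6.8]
```

View pics/w33.png

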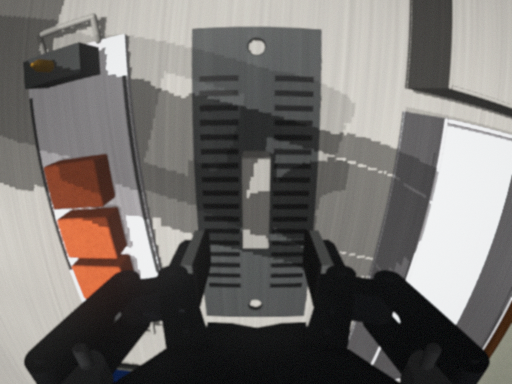

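>>> servo_tool:
  targets: [30, 0, -0.5, 0.003, 25, 0, 0, 0, 15, 0, 0, 0, 8, 0, 0, 0, 0, 0, 0, 0]

```text
time_s: 50.55
eef_pos: [0.654, -0.0092, 0.0097]
eef_rot: [0.518, 0.481, 0.519, -0.481]
wrist_force: [0.7, 0.8, 0.0]
opening: 0.585
```

>>> servo_tool:
  targets: [0, 0, 0, 0, 0, 0, 0, 0, 0, 0, 0, 0, 0, 0, 0, 0, 0, 0, 0, 0]
  fingers: 5

```text
time_s: 51.05
eef_pos: [0.6557, -0.0095, 0.0122]
eef_rot: [0.519, 0.482, 0.517, -0.481]
wrist_force: [-2.5, 0.3, 6.5]
opening: 0.218
```

>>> servo_tool:
  targets: [-3, 0, 0, 0, -7, 0, 0, 0, -20, 0, 0, 0, -30, 0, 0, 0, -30, 0, 0, 0]

```text
time_s: 51.55
eef_pos: [0.6531, -0.0089, 0.0999]
eef_rot: [0.517, 0.48, 0.519, -0.482]
wrist_force: [1.4, -0.1, -6.4]
opening: 0.22
```

>>> servo_tool:
  targets: [-18, 0, 0, -0.036, 0, 0, 0, -0.036, 0, 0, 0, 0, 0, 0, 0, 0, 0, 0, 0, 0]

```text
time_s: 52.05
eef_pos: [0.6536, -0.0091, 0.1171]
eef_rot: [0.534, 0.462, 0.536, -0.463]
wrist_force: [-0.5, -0.1, -7.1]
opening: 0.218
```

Run:
```python
from h import *
p,R,o=pose();im,d,X=wsnap('w34');plan(504.3,-24.5,120,-81.6)
T=(X-p)@R*1000
m=(d>0)&(np.abs(T[...,0])<35)&(np.abs(T[...,1])<80)&(np.abs(T[...,2])<180)&(im.max(-1)<120)
```

```text
t 52.1 tcp [653.8  -9.1 117.3] psi -81.66 F [ 0.17  0.36 -7.21] op 19.1
shift now-axes [  -2.4 -150.2   -6.5] turn -0.0011 | n50 3.003107676579367 0.007079376778096326
```

View pics/w34.png

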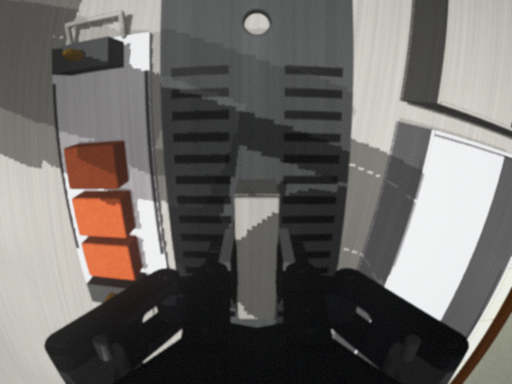

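```bash
cat >> h.py <<'E'
def hole(fn,u0,v0,xt=9.2,r0=16,pr=True):
    """tool coords (U=tool y, V=-tool z) of bright blob near pixel at tool x = xt mm"""
    im=np.load(f'pics/{fn}.npz')['im']
    c=cams.camera_params('wrist');K=np.array(c['intrinsics']);M=np.array(c['mount'])
    y0=max(0,v0-r0);x0=u0-r0
    g=im[y0:v0+r0+1,x0:u0+r0+1].min(-1); t=(np.percentile(g,99).astype(int)+int(np.median(g)))/2
    n,l,s,cc=cv2.connectedComponentsWithStats((g>t).astype(np.uint8))
    i=1+np.argmin(np.hypot(*(cc[1:]-[u0-x0,v0-y0]).T)+(s[1:,4]<20)*99); uv=cc[i]+[x0,y0]
    return uv,s[i,4],px2tool(*uv,xt)
def px2tool(u,v,xt):
    c=cams.camera_params('wrist');K=np.array(c['intrinsics']);M=np.array(c['mount'])
    a=(u-K[0,2])/K[0,0];b=(v-K[1,2])/K[1,1];r=np.hypot(a,b)+1e-12
    w=M[:3,:3]@np.array([a*np.sin(r)/r,b*np.sin(r)/r,np.cos(r)]);o=M[:3,3]
    q=o+w*(xt/1000-o[0])/w[0]; return np.array([q[1],-q[2]])*1000
E
python3 - <<'E'
from h import *
print(hole('w34',257,23))
z=np.load('pics/w34.npz');im=z['im']
# plate far edge & side edges at hole row
g=im[:,:,1].astype(int)
print(px2tool(162,60,6.2),px2tool(352,60,6.2))
plan(504.3,-24.5,120,-81.6)
E
```

```text
(array([256.44270833,  23.44270833]), np.int32(384), array([2.07293947e-02, 1.16208689e+02]))
[-48.4751314   98.36977831] [49.15155167 98.43073402]
t 52.1 tcp [653.8  -9.1 117.3] psi -81.66 F [ 0.17  0.36 -7.21] op 19.1
shift now-axes [  -2.4 -150.2   -6.5] turn -0.0011 | n50 3.003107676579367 0.007079376778096326
```

>>> servo_tool:
  targets: [0, -25, -1, 0, 0, -40, -2, 0, 0, -40, -2, 0, 0, -30, -2, 0, 0, -15.2, 0, 0]

```text
time_s: 52.6
eef_pos: [0.5017, -0.0237, 0.1175]
eef_rot: [0.534, 0.462, 0.536, -0.463]
wrist_force: [-0.0, -0.2, -6.7]
opening: 0.22
```

>>> servo_tool:
  targets: [8, 0, 0, 0, 8, 0, 0, 0, 8, 0, 0, 0, 0, 0, 0, 0, 0, 0, 0, 0]

```text
time_s: 53.1
eef_pos: [0.5051, -0.0241, 0.0939]
eef_rot: [0.535, 0.462, 0.536, -0.462]
wrist_force: [-0.2, -0.4, -7.4]
opening: 0.223
```

Run:
```python
from h import *
p,R,o=pose();im,d,X=wsnap('w35');plan(504.2,-23.8,86,-81.6)
cv2.imwrite('pics/c35.png',cv2.resize(im[0:100,190:320],None,fx=5,fy=5,interpolation=cv2.INTER_CUBIC))
snap('side','side35');s=cv2.imread('pics/side35.png');cv2.imwrite('pics/cs35.png',cv2.resize(s[150:270,190:340],None,fx=5,fy=5,interpolation=cv2.INTER_CUBIC))
snap('scene','scene35');s=cv2.imread('pics/scene35.png');cv2.imwrite('pics/cc35.png',cv2.resize(s[130:230,180:310],None,fx=6,fy=6,interpolation=cv2.INTER_CUBIC))
```

```text
t 53.15 tcp [505.3 -24.2  94.3] psi -81.62 F [ 1.13 -0.22 -6.19] op 18.8
shift now-axes [ 8.3 -1.1 -0.5] turn -0.0003 | n50 0.16518256785189944 0.002142589016103306
```

View pics/c35.png

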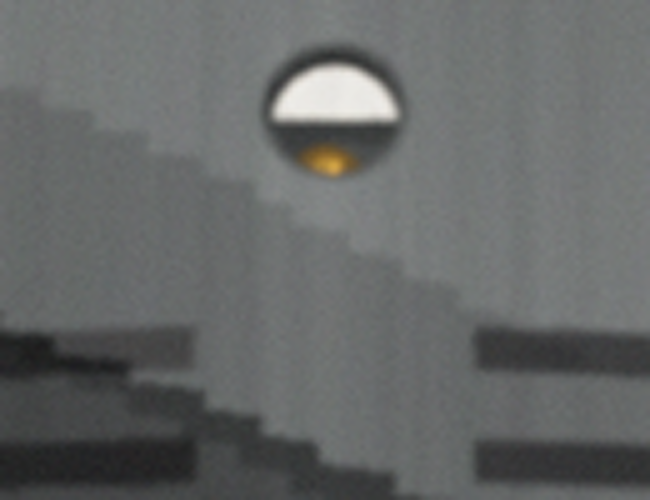

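View pics/cs35.png

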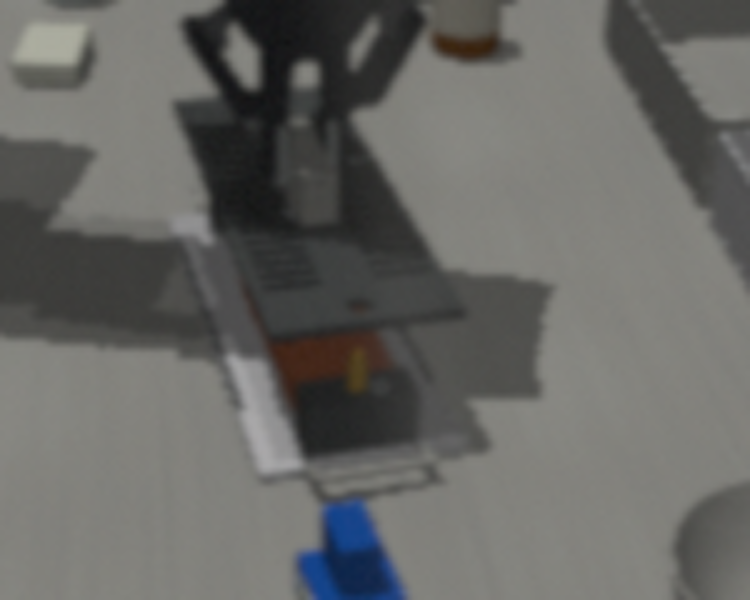

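View pics/cc35.png

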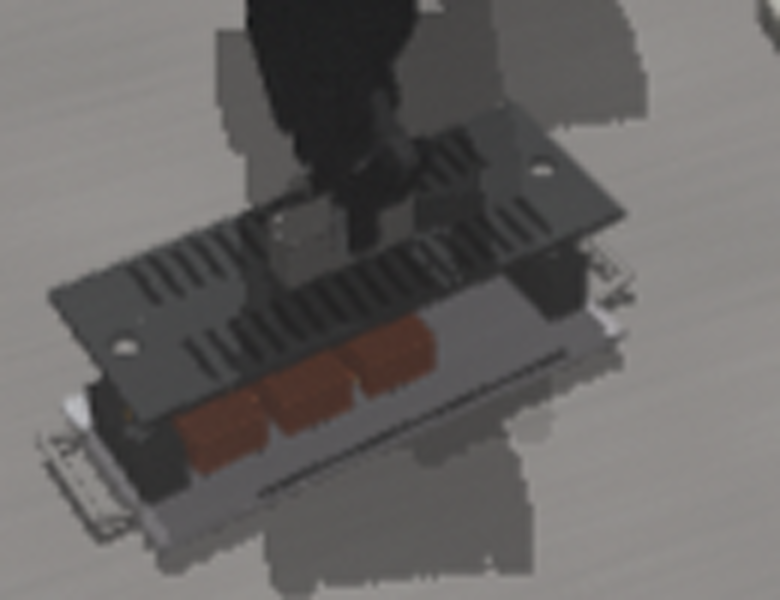

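Run:
```python
from h import *
print('pin tip V', [px2tool(256.4,v,34.3).round(1).tolist() for v in (30,31,32,33)])
print('hole', px2tool(257,22.4,9.2).round(1))
```

```text
pin tip V [[0.0, 118.4], [0.0, 117.8], [0.0, 117.2], [0.0, 116.5]]
hole [  0.3 116.8]
```

>>> servo_tool:
  targets: [7, 0, -0.4, 0, 6, 0, 0, 0, 5, 0, 0, 0, 0, 0, 0, 0, 0, 0, 0, 0]

```text
time_s: 53.75
eef_pos: [0.5047, -0.0238, 0.0762]
eef_rot: [0.535, 0.462, 0.535, -0.462]
wrist_force: [0.4, -0.3, -6.0]
opening: 0.219
```

Run:
```python
from h import *
p,R,o=pose();im,d,X=wsnap('w36');plan(504.2,-23.8,50.2,-81.6)
a=cv2.resize(im[0:70,215:300],None,fx=5,fy=5,interpolation=cv2.INTER_CUBIC)
im,d=snap('side','side36');b=cv2.resize(im[190:260,225:310],None,fx=5,fy=5,interpolation=cv2.INTER_CUBIC)
im,d=snap('scene','scene36');c=cv2.resize(im[150:220,180:265],None,fx=5,fy=5,interpolation=cv2.INTER_CUBIC)
cv2.imwrite('pics/c36.png',cv2.resize(np.vstack([np.hstack([a,b])]),(800,330)))
cv2.imwrite('pics/cc36.png',c)
```

```text
t 53.8 tcp [505.  -23.8  76.5] psi -81.63 F [-0.59  0.51 -6.02] op 18.5
shift now-axes [26.3 -0.8 -0.1] turn -0.0005 | n50 0.5259626968826595 0.003505389825295946
```

View pics/c36.png

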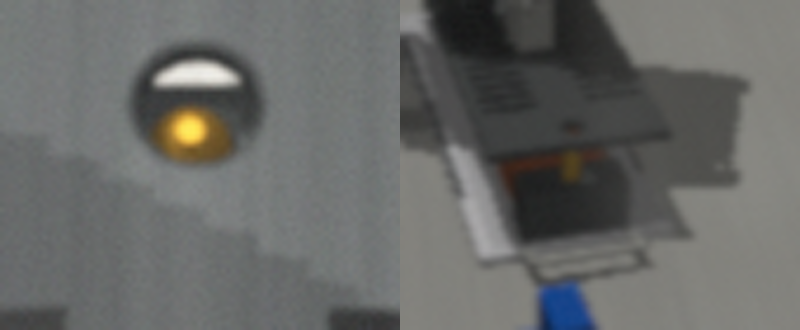

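View pics/cc36.png

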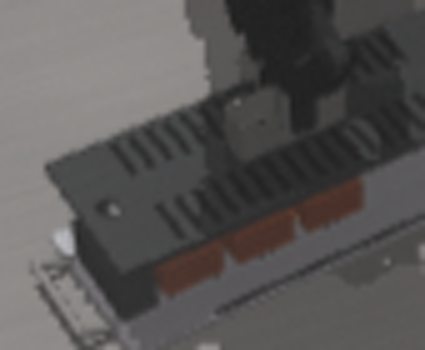

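Run:
```python
from h import *
print(px2tool(255.3,27.2,16.5),px2tool(256.8,21.9,9.2))
# near end: side and scene: project pin top & near-hole predicted from tool pose
p,R,o=pose()
im=cv2.imread('pics/side36.png');pr=cams.camera_params('side');K=np.array(pr['intrinsics']);Rc=np.array(pr['R']);t=np.array(pr['t'])
def proj(W): q=Rc@W+t; q=K@q; return (q[:2]/q[2]).round(1)
hn=p+R@np.array([.0062,0,.1175]); print('pred near hole px',proj(hn))
for c in ((521.3,-140,60),): print('pred pin top px',proj(np.array(c)/1000), 'base', proj(np.array([c[0],c[1],38])/1000))
```

```text
[ -0.58010086 115.91063096] [  0.20147739 117.0630094 ]
pred near hole px [261.5 215.3]
pred pin top px [261.  218.8] base [260.8 226. ]
```

>>> servo_tool:
  targets: [3, -0.5, 0.3, 0, 3, 0, 0, 0, 3, 0, 0, 0, 0, 0, 0, 0, 0, 0, 0, 0]

```text
time_s: 54.4
eef_pos: [0.5044, -0.0241, 0.0673]
eef_rot: [0.535, 0.462, 0.535, -0.462]
wrist_force: [-0.6, 0.1, -7.2]
opening: 0.219
```

>>> servo_tool:
  targets: [3, 0, 0, 0, 3, 0, 0, 0, 2, 0, 0, 0, 0, 0, 0, 0, 0, 0, 0, 0]

```text
time_s: 54.9
eef_pos: [0.5044, -0.0242, 0.0594]
eef_rot: [0.535, 0.462, 0.535, -0.462]
wrist_force: [0.5, 0.1, -6.6]
opening: 0.223
```

Run:
```python
from h import *
p,R,o=pose();im,d,X=wsnap('w37');plan(504.2,-23.8,50.2,-81.6)
cv2.imwrite('pics/c37.png',cv2.resize(im[0:70,215:300],None,fx=5,fy=5,interpolation=cv2.INTER_CUBIC))
```

```text
t 54.95 tcp [504.5 -24.2  59.5] psi -81.63 F [ 0.05 -0.39 -6.48] op 18.6
shift now-axes [ 9.3 -0.3 -0.4] turn -0.0004 | n50 0.18665613363237918 0.002912719916720624
```

View pics/c37.png

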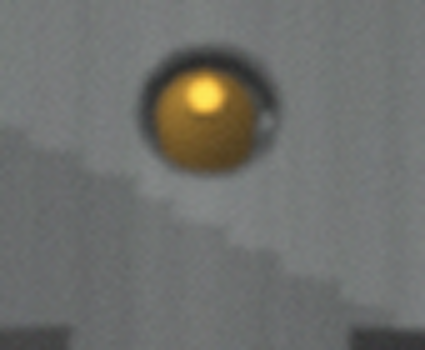

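The far pin is through the hole and the force hasn't changed (plate weight only). I'll continue down.

>>> servo_tool:
  targets: [3, 0, 0, 0, 2, 0, 0, 0, 2, 0, 0, 0, 0, 0, 0, 0, 0, 0, 0, 0]

```text
time_s: 55.45
eef_pos: [0.5044, -0.0242, 0.0524]
eef_rot: [0.535, 0.462, 0.535, -0.462]
wrist_force: [0.3, -0.2, -6.3]
opening: 0.219
```

>>> servo_tool:
  targets: [0.8, 0, 0, 0, 0.8, 0, 0, 0, 0.5, 0, 0, 0, 0, 0, 0, 0, 0, 0, 0, 0]

```text
time_s: 55.95
eef_pos: [0.5045, -0.0242, 0.0504]
eef_rot: [0.535, 0.462, 0.535, -0.462]
wrist_force: [0.4, 0.4, -6.6]
opening: 0.218
```

Run:
```python
from h import *
plan(504.2,-23.8,50.2,-81.6)
```

```text
t 55.95 tcp [504.5 -24.2  50.4] psi -81.63 F [ 0.45  0.43 -6.61] op 18.7
shift now-axes [ 0.2 -0.2 -0.4] turn -0.0005 | n50 0.008216181946406052 0.003288998510446039
```

>>> servo_tool:
  targets: [0.5, 0, 0, 0, 0.5, 0, 0, 0, 0, 0, 0, 0, 0, 0, 0, 0, 0, 0, 0, 0]

```text
time_s: 56.45
eef_pos: [0.5046, -0.0242, 0.0502]
eef_rot: [0.535, 0.462, 0.535, -0.462]
wrist_force: [-5.3, 1.3, 5.8]
opening: 0.222
```

>>> servo_tool:
  targets: [0.5, 0, 0, 0, 0, 0, 0, 0, 0, 0, 0, 0, 0, 0, 0, 0, 0, 0, 0, 0]

```text
time_s: 56.95
eef_pos: [0.5046, -0.0242, 0.0501]
eef_rot: [0.535, 0.462, 0.535, -0.462]
wrist_force: [-7.5, 1.1, 11.0]
opening: 0.218
```

Flush contact at TCP z 50.1 (50.2 expected). I'll relieve, release, rise and inspect.

>>> servo_tool:
  targets: [-1, 0, 0, 0, 0, 0, 0, 0, 0, 0, 0, 0, 0, 0, 0, 0, 0, 0, 0, 0]

```text
time_s: 57.45
eef_pos: [0.5047, -0.0242, 0.0501]
eef_rot: [0.535, 0.462, 0.535, -0.462]
wrist_force: [-2.5, 1.0, 2.6]
opening: 0.217
```

>>> servo_tool:
  targets: [0, 0, 0, 0, 0, 0, 0, 0, 0, 0, 0, 0, 0, 0, 0, 0, 0, 0, 0, 0]
  fingers: 45

```text
time_s: 57.95
eef_pos: [0.5046, -0.0242, 0.0499]
eef_rot: [0.535, 0.462, 0.535, -0.462]
wrist_force: [0.4, -0.2, -0.1]
opening: 0.525
```

>>> servo_tool:
  targets: [-8, 0, 0, 0, -20, 0, 0, 0, -40, 0, 0, 0, -45, 0, 0, 0, -45, 0, 0, 0]

```text
time_s: 58.45
eef_pos: [0.504, -0.024, 0.2099]
eef_rot: [0.535, 0.462, 0.535, -0.462]
wrist_force: [1.2, -0.2, 0.2]
opening: 0.527
```

>>> servo_tool:
  targets: [0, -40, 0, 0, 0, -40, 0, 0, 0, -30, 0, 0, 0, 0, 0, 0, 0, 0, 0, 0]

```text
time_s: 58.95
eef_pos: [0.3959, -0.0404, 0.2088]
eef_rot: [0.536, 0.463, 0.534, -0.462]
wrist_force: [-0.0, 0.2, 0.5]
opening: 0.531
```

Run:
```python
from h import *
plan(504,-24,200,-81.6)
im,d,X=wsnap('w38')
bx=(.4,.62,-.25,.2)
rects('plate w',X,im,d,.037,.05,bx,im.max(-1)<140,200); rects('handle w',X,im,d,.068,.085,bx)
m=(X[...,2]>.04)&(X[...,2]<.048)&(np.abs(X[...,0]-.505)<.09)&(np.abs(X[...,1]+.024)<.15)
for n,yy in (('near',-.11),('mid',-.024),('far',.07)):
    k=m&(np.abs(X[...,1]-yy)<.03); print(n,k.sum(),(np.median(X[k][:,2])*1000).round(2))
im,d=snap('scene','scene38');X=world('scene',d)
rects('plate s',X,im,d,.037,.05,bx,None,200); rects('gauge',X,im,d,.06,.08,(.4,.6,-.35,-.2),blue(im))
cv2.imwrite('pics/crop38.png',cv2.resize(im[90:290,120:440],None,fx=2.5,fy=2.5,interpolation=cv2.INTER_CUBIC))
im,d=snap('side','side38');cv2.imwrite('pics/cs38.png',cv2.resize(im[110:310,170:430],None,fx=3,fy=3,interpolation=cv2.INTER_CUBIC))
```

```text
t 58.95 tcp [395.9 -40.4 208.8] psi -81.68 F [-0.05  0.19  0.55] op 45.4
shift now-axes [  9.  109.3  -0.6] turn -0.0014 | n50 2.1860301889518374 0.00928037166065613
plate w [352. 150.] 15166 z 43.5 c [504.9 -24.6] sz [101.1 265.1] ang 8.2 mean [499.9  -4.3]
handle w [362. 176.] 1279 z 73.1 c [504.4 -24.3] sz [21.3 70.4] ang 8.0 mean [503.4 -23.6]
near 2807 43.42
mid 3060 43.49
far 4698 43.45
plate s [235. 185.] 1944 z 42.2 c [506.1 -25.8] sz [104.5 266.6] ang 8.1 mean [513.  -33.8]
gauge [150. 203.] 69 z 64.1 c [ 503.1 -282.8] sz [22.  29.9] ang 6.7 mean [ 504.5 -283. ]
```

View pics/crop38.png

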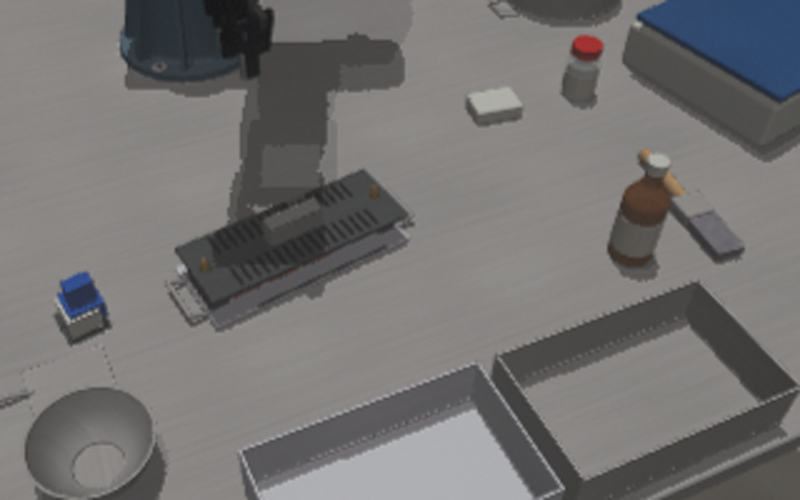

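View pics/cs38.png

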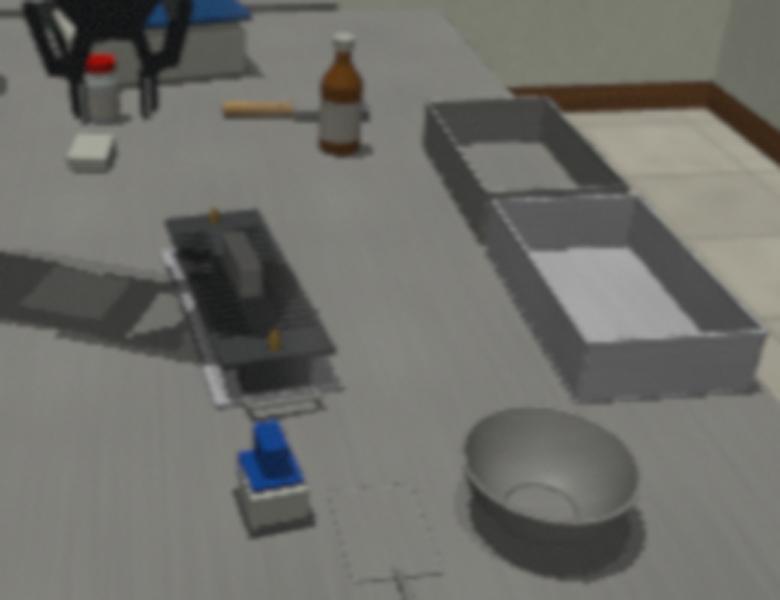

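View pics/w38.png

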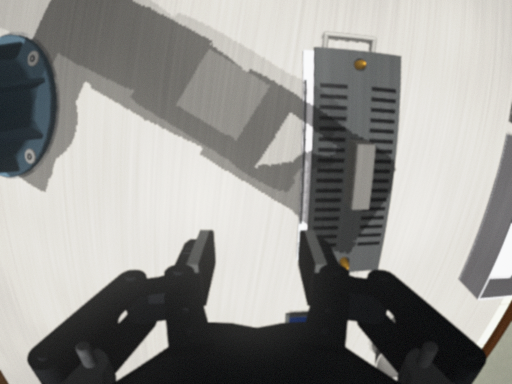

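Both pins stand through the plate. Its top reads 43.4–43.5 mm at both ends and in the middle, so it's flush. I'll take one short settle check before handing in.

>>> servo_tool:
  targets: [0, 0, 0, 0, 0, 0, 0, 0, 0, 0, 0, 0, 0, 0, 0, 0, 0, 0, 0, 0]

```text
time_s: 59.6
eef_pos: [0.3957, -0.0401, 0.2078]
eef_rot: [0.535, 0.462, 0.535, -0.462]
wrist_force: [-0.3, 0.3, 0.4]
opening: 0.523
```

>>> servo_tool:
  targets: [0, 0, 0, 0, 0, 0, 0, 0, 0, 0, 0, 0, 0, 0, 0, 0, 0, 0, 0, 0]

```text
time_s: 60.1
eef_pos: [0.3957, -0.0402, 0.2079]
eef_rot: [0.535, 0.462, 0.535, -0.462]
wrist_force: [-0.2, -0.7, 0.7]
opening: 0.527
```

Run:
```python
from h import *
im,d,X=wsnap('w39');bx=(.4,.62,-.25,.2)
rects('plate w',X,im,d,.037,.05,bx,im.max(-1)<140,200)
im,d=snap('scene','scene39');X=world('scene',d)
rects('terra',X,im,d,.012,.036,(.35,.75,-.3,.55),terra(im),5);print(spotter.search_frame('scene','stone1'))
rects('gauge',X,im,d,.06,.08,(.4,.6,-.35,-.2),blue(im))
print(telemetry.get_obs()['time_s']); print(workorder.hand_in())
```

```text
plate w [353. 150.] 15225 z 43.5 c [504.6 -24.4] sz [100.5 265.3] ang 8.2 mean [499.7  -4.1]
[{'pixel': [232.7, 182.3], 'score': 0.42}, {'pixel': [318.1, 132.4], 'score': 0.37}]
gauge [150. 203.] 68 z 63.9 c [ 502.6 -282.9] sz [22.8 30.7] ang 3.3 mean [ 504.2 -282.8]
60.25
the job is handed in; nothing more can be done
None
```

The job is done and handed in at about 60 s. Only two loose stones were present. I laid both in a row from the fixed stone, setting each gap with the gauge hooked over the last stone. I then hung the gauge back over its dock and lowered the grill plate over both pins.

**Last checks**
- **Row:** stone centres came out about 47.7 mm apart (48 mm intended), in line and square to the tray within about 1°. I measured this before the plate went on; afterwards the stones could barely be seen.
- **First gap:** this closed firmly against the tongue, at about 9 N.
- **Second gap:** the push was gentle, about 1 N, so as not to shift the first stone, and the force alone did not prove contact. The camera showed the same seam as the first gap.
- **Gauge:** it is back on the dock in its starting position within about 1–2 mm.
- **Plate:** both pins stand through it, and its top reads 43.4–43.5 mm at both ends and in the middle. The true height is 44 mm; the cameras read about 0.6 mm low elsewhere too.

**What disagreed**
- **Fingertips:** `ctrl.nose_length` gives 25 mm ahead of the TCP, but all three cameras put the tips level with the TCP when nearly shut and about 15 mm behind it when open. My first grasp of the gauge closed on air because of this, without disturbing anything, and I used the measured offset from then on.
- **Stone detector:** the final low-score stone detection at (318,132) is the white timer, not a stone.

I saw nothing knocked aside during the run. The other kitchen things looked unmoved in the pictures.

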